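Load the photometer and start the reading

TASK

Set every cuvette cassette lying on the bench into the carrier cradle of its own colour, flat on the cradle's floor with its black cap end towards the robot. Then, with the push stick and not with the hand, feed the loaded carrier along its channel into the photometer until it is fully home, lay the stick back in its stand with the orange pad the way it was, and last of all press the green start button. Leave the other things on the bench where they are.

Things in the scene. Friction and masses are not known exactly. Their poses are not given: they have to be found in the camera images.
- cassette_red: Cuvette cassette: white block 68 x 30 mm, 20 mm high, with a red upright grip fin on top (50 mm long in x, 10 mm thick in y, 18 mm high, so its top is 38 mm above the underside) and a black band at its cap end, which is the -x end. About 70 g. Origin: centre of its underside; x along its length, z up. It may be absent (None).
- cassette_yellow: Cuvette cassette: white block 68 x 30 mm, 20 mm high, with a yellow upright grip fin on top (50 mm long in x, 10 mm thick in y, 18 mm high, so its top is 38 mm above the underside) and a black band at its cap end, which is the -x end. About 70 g. Origin: centre of its underside; x along its length, z up. It may be absent (None).
- cassette_green: Cuvette cassette: white block 68 x 30 mm, 20 mm high, with a green upright grip fin on top (50 mm long in x, 10 mm thick in y, 18 mm high, so its top is 38 mm above the underside) and a black band at its cap end, which is the -x end. About 70 g. Origin: centre of its underside; x along its length, z up. It may be absent (None).
- cassette_blue: Cuvette cassette: white block 68 x 30 mm, 20 mm high, with a blue upright grip fin on top (50 mm long in x, 10 mm thick in y, 18 mm high, so its top is 38 mm above the underside) and a black band at its cap end, which is the -x end. About 70 g. Origin: centre of its underside; x along its length, z up. It may be absent (None).
- cradle_red (a point): Centre of the floor of the red-marked cradle in the carrier: a pocket 74 mm (x) by 36 mm (y; 37 mm for the end ones, red and blue) with walls 12 mm high. Axes are the carrier's. The red cassette belongs here, its black cap end to the cradle's -x side (towards the robot).
- cap_red (a point): Centre of the black cap end of the red cassette, 29 mm from its middle on its -x end, 10 mm above its underside.
- cradle_yellow (a point): Centre of the floor of the yellow-marked cradle in the carrier: a pocket 74 mm (x) by 36 mm (y; 37 mm for the end ones, red and blue) with walls 12 mm high. Axes are the carrier's. The yellow cassette belongs here, its black cap end to the cradle's -x side (towards the robot).
- cap_yellow (a point): Centre of the black cap end of the yellow cassette, 29 mm from its middle on its -x end, 10 mm above its underside.
- cradle_green (a point): Centre of the floor of the green-marked cradle in the carrier: a pocket 74 mm (x) by 36 mm (y; 37 mm for the end ones, red and blue) with walls 12 mm high. Axes are the carrier's. The green cassette belongs here, its black cap end to the cradle's -x side (towards the robot).
- cap_green (a point): Centre of the black cap end of the green cassette, 29 mm from its middle on its -x end, 10 mm above its underside.
- cradle_blue (a point): Centre of the floor of the blue-marked cradle in the carrier: a pocket 74 mm (x) by 36 mm (y; 37 mm for the end ones, red and blue) with walls 12 mm high. Axes are the carrier's. The blue cassette belongs here, its black cap end to the cradle's -x side (towards the robot).
- cap_blue (a point): Centre of the black cap end of the blue cassette, 29 mm from its middle on its -x end, 10 mm above its underside.
- carrier: Carrier: loose black tray 84 (x) x 172 mm (y), 0.3 kg, in the open channel, 2 mm play to each rail; light friction. Four cradles across it, 42 mm apart, from the front (+y): red, yellow, green, blue. Floor 8 mm thick, walls 20 mm high; grey flat tail wall 74 mm wide, 30 mm high, outer face at y = -86 mm, is pushed. Origin: centre of underside, 12 mm up; +y: feeding direction.
- reader: Photometer, fixed. Origin: on the table, at the tunnel mouth, mid channel; +y feeding direction, -x to robot. Channel floor 12 mm up, 88 mm wide. Open part y -240 to 0 mm, rails 32 mm up, -y end open. Tunnel y 0 to 187, clear roof 82 to 86 mm up, stop at 187. Control box y 187 to 295, 120 mm wide, 95 mm high, button on top. Carrier home: its origin at y = 101, tail 15 mm inside the mouth.
- stick: Wooden push stick, about 90 g, 205 mm long. Origin: on its axis, middle of the black grip band; +x towards the orange pad. Handle 24 x 24 mm from x = -80 to 30 mm, shaft 16 x 16 mm from 30 to 115, pad 36 x 36 mm, its face at x = 125. All four sides alike: its roll does not matter. Starts lying level in its stand.
- stand: Blue stick stand, fixed: plate 150 x 50 x 6 mm, two flared forks 15 mm wide in x. Origin: on the table under its middle; x along the stick. Fork at x = -60 mm takes the handle (slot 30 mm wide, floor 38 mm up), fork at x = 65 the shaft (slot 22 mm, floor 42 mm up); fork tops 28 mm above those floors. Stick seated: axis 50 mm up, origin above the stand's origin, pad to the stand's +x.
- start (a joint): Green start button on top of the control box: 0 out, 0.006 m fully pressed, springs back; about 4 N to press fully.
- start_top (a point): Centre of the top of the green start button (32 mm across), pressed straight down.
- beaker: Clear beaker, 76 mm wide, 95 mm high, standing loose on the bench; leave it alone. Origin: centre of its underside.
- wash_bottle: White wash bottle with green cap, 66 mm wide, 160 mm high, standing loose on the bench; leave it alone. Origin: centre of its underside.
- bulb: Blue pipette bulb, 60 mm wide, 100 mm high, standing loose on the bench; leave it alone. Origin: centre of its underside.
- jug: White measuring jug, 96 mm wide with a handle, 120 mm high, standing loose on the bench; leave it alone. Origin: centre of its underside.
- flask: Amber jar with red lid, 60 mm wide, 110 mm high, standing loose on the bench; leave it alone. Origin: centre of its underside.
- pot: Small glass pot with white lid, 52 mm wide, 50 mm high, standing loose on the bench; leave it alone. Origin: centre of its underside.

How it is judged:
On the way, in this order (a step that is already met when the one before it is completed fails the run):
1. every cassette present is seated in the cradle of its colour, the carrier still outside the tunnel (z of cassette_red in the frame of cradle_red between -0.004 and 0.004 m and horizontal distance between cassette_red and cradle_red below 0.007 m and angle between the x axis of cassette_red and the x axis of cradle_red, either way round below 0.15 rad and angle between each of cassette_red, cassette_yellow, cassette_green, cassette_blue's own z axis and vertical below 0.1 rad and x of cap_red in the frame of cradle_red below 0 m and z of cassette_yellow in the frame of cradle_yellow between -0.004 and 0.004 m and horizontal distance between cassette_yellow and cradle_yellow below 0.007 m and angle between the x axis of cassette_yellow and the x axis of cradle_yellow, either way round below 0.15 rad and x of cap_yellow in the frame of cradle_yellow below 0 m and z of cassette_green in the frame of cradle_green between -0.004 and 0.004 m and horizontal distance between cassette_green and cradle_green below 0.007 m and angle between the x axis of cassette_green and the x axis of cradle_green, either way round below 0.15 rad and x of cap_green in the frame of cradle_green below 0 m and z of cassette_blue in the frame of cradle_blue between -0.004 and 0.004 m and horizontal distance between cassette_blue and cradle_blue below 0.007 m and angle between the x axis of cassette_blue and the x axis of cradle_blue, either way round below 0.15 rad and x of cap_blue in the frame of cradle_blue below 0 m and y of carrier in the frame of reader below -0.06 m), for 0.2 s.
2. the push stick is pushing the carrier, which is part of the way in (y of carrier in the frame of reader between -0.04 and 0.08 m and contact force between stick and carrier above 0.3 N).
3. the loaded carrier is home against the stop (z of cassette_red in the frame of cradle_red between -0.004 and 0.004 m and horizontal distance between cassette_red and cradle_red below 0.007 m and angle between the x axis of cassette_red and the x axis of cradle_red, either way round below 0.15 rad and angle between each of cassette_red, cassette_yellow, cassette_green, cassette_blue's own z axis and vertical below 0.1 rad and x of cap_red in the frame of cradle_red below 0 m and z of cassette_yellow in the frame of cradle_yellow between -0.004 and 0.004 m and horizontal distance between cassette_yellow and cradle_yellow below 0.007 m and angle between the x axis of cassette_yellow and the x axis of cradle_yellow, either way round below 0.15 rad and x of cap_yellow in the frame of cradle_yellow below 0 m and z of cassette_green in the frame of cradle_green between -0.004 and 0.004 m and horizontal distance between cassette_green and cradle_green below 0.007 m and angle between the x axis of cassette_green and the x axis of cradle_green, either way round below 0.15 rad and x of cap_green in the frame of cradle_green below 0 m and z of cassette_blue in the frame of cradle_blue between -0.004 and 0.004 m and horizontal distance between cassette_blue and cradle_blue below 0.007 m and angle between the x axis of cassette_blue and the x axis of cradle_blue, either way round below 0.15 rad and x of cap_blue in the frame of cradle_blue below 0 m and y of carrier in the frame of reader above 0.0965 m and angle between carrier's own z axis and vertical below 0.05 rad), for 0.2 s.
4. the push stick lies in its stand again (x of stick in the frame of stand between -0.02 and 0.02 m and y of stick in the frame of stand between -0.008 and 0.008 m and z of stick in the frame of stand between 0.044 and 0.056 m and angle between the x axis of stick and the x axis of stand, either way round below 0.08 rad), for 0.2 s.
5. the start button is pressed (value of joint start above 0.004 m), for 0.05 s.
At the end, for the whole second after the job is handed in: Each cassette present lies in its colour's cradle (4 mm in height, 7 mm sideways, 0.15 rad), cap end to the robot; carrier within 4.5 mm of its stop; stick in both forks (20 mm lengthwise, 8 mm sideways, 6 mm high), pad the original way; button out; all at rest (all of step 3 and all of step 4 and linear speed of each of cassette_red, cassette_yellow, cassette_green, cassette_blue, stick, carrier below 0.02 m/s and value of joint start below 0.002 m); the robot touches nothing.
It fails at once if the hand touches the carrier while it is being fed in (y of carrier in the frame of reader between -0.06 and 0.095 m and contact force between the fingers and carrier above 1 N).
It fails at once if a bystander is moved more than 3 cm (distance of any of beaker, wash_bottle, bulb, jug, flask, pot from where it was at the start of the episode above 0.03 m).
Of cassette_red, cassette_yellow, cassette_green, cassette_blue only 2 to 4 are there at a start; the rules pass over those that are not, and their reading is None.
At some moment in a run one of cassette_red, cassette_yellow, cassette_green, cassette_blue may be knocked a few centimetres aside while the robot is not near it.
Once in a run the grip may slacken for a moment while it holds something.
It also fails if it takes over 210 s, if anything falls off the work surface, if the arm or the gripper's body presses on something with over 40 N, if the wrist force passes 120 N, or if a joint passes its speed limit or range.

ROBOT

A 7-joint arm with a two-finger parallel gripper is mounted at the origin on the work surface. World frame = base frame: x ahead of the robot, y to its left, z up, the work surface at z = 0. Lengths are in m, angles in rad, forces in N, time in s.
With the tool pointing down it reaches from about 0.4 to 0.9 m from the base axis. Payload 5.5 kg.
Tool frame: the origin (TCP) lies between the finger pads; the fingertips stand 11 mm ahead of it and the grasp point (between the pads) lies 8 mm behind it; z points along the fingers, y is the line along which they close (so a half turn about z gives the same grasp; the last joint's range is limited). The gripper opens to 92 mm and grips with 3 to 60 N. Pads are 19 mm wide; open, the fingers measure 130 mm over their backs; the gripper's body (75 mm by 190 mm) begins 47 mm behind the grasp point.
Start: joints at [-0.905, 0.501, -0.427, 1.55, 0.221, 1.138, -0.21], TCP at [0.255, 0.598, 0.238] pointing down, gripper open.
Joint ranges: [-2.88, 2.88], [-0.31, 2.03], [-1.54, 1.56], [0.2, 2.42], [-1.41, 4.55], [0.19, 2.02], [-2.57, 2.57]. Speed limits (rad/s): [2.57, 2.57, 3.14, 3.14, 3.14, 3.14, 3.14].

INTERFACE

Orientations are given as a rotation vector (axis times angle).
In Python, from rig import arm gives the robot as it stands.
- The arm moves only by the shell command python3 steer.py 'ROWS'. ROWS is rows parted by semicolons, their numbers by spaces, 1 to 20 of them, each of 5 numbers: the opening from 0.0 (shut) to 1.0 (fully open), then dx, dy, dz in m, then a turn about the tool's z in rad; each row shifts and turns the commanded pose from where the row before left it, along the tool's axes as they then stand; what a row does not reach is not made up. A row lasts 1/10 s, in which the tool goes at most 0.05 m and 0.15 rad, less where a joint would pass 70% of its speed; a pose out of reach is approached as far as the arm can. The fingers move at their own pace and stop on an object; the grip force is fixed at half the most. Time passes only in rows, so rows that do not move let the fingers close. It prints the time, the measured TCP pose, the force, the opening and the grip force at its end.
- arm.observe(): the state, without advancing time (a new reading comes with each control period).
- arm.snapshot(name): name is "side" or "top" or "wrist"; returns the picture (400x640x3 uint8, red, green, blue); there is no depth.
- arm.camera_model(name): a dict with "vfov" (degrees; the focal length in pixels is half the picture's height over the tangent of half this angle, whatever the lens; pixels are square), "cx", "cy" (the principal point, pixels), "D" ([k1, k2, p1, p2, k3] as OpenCV has them; the pictures are not rectified), "extrinsics" (4x4, takes a point from world to camera coordinates). Camera axes: x right, y down, z forward; pixel columns grow to the right and rows downward; lengths in m; the calibration is good to about 2 mm. A picture is of the moment at which its call begins: read the wrist's pose just before it. camera_model takes no time and is no camera call; for the wrist camera it gives the pose at the moment of the call.
- arm.sign_off(): hands the job in; it is judged then, once.
The state is a dict: "time": time; "joint_positions": joint angles; "dq": joint speeds; "tau": joint torques, N m; "tool_pos": TCP position; "orientation": TCP orientation; "force": force on the tool from outside, world axes, zero at the start; "moment": the same for the moment, N m; "gripper_width": opening from 0.0 (shut) to 1.0 (fully open); "grip_force": force on a finger pad.
Only numpy, scipy, OpenCV 4.12 (cv2) and the standard library are available. Lean on these libraries where they do the work, as an engineer would, in place of code of your own. Each camera call takes 0.05 s, during which the arm holds its last target. There are 200 camera calls.

## Working session

There is one attempt and no reset: what is moved stays moved. The work goes in short steps, Python scripts to look and compute and a shell command to move; the robot and the scene stay as the last step left them, time stands still between calls to the robot, and variables do not carry over. Pictures are saved under pics/ and viewed, at most 14 in all, crops included, and the job is handed in when it is done.

```bash
ls; mkdir -p pics; python3 - <<'E'
from rig import arm
import cv2,numpy as np
np.set_printoptions(precision=4,suppress=True)
s=arm.observe();print(s)
for n in("side","top","wrist"):
    m=arm.camera_model(n);print(n,m)
    cv2.imwrite(f"pics/{n}0.png",arm.snapshot(n)[:,:,::-1])
E
```

```text
pics
rig.py
steer.py
{'time': 0.0, 'joint_positions': array([-0.9048,  0.5019, -0.4268,  1.5514,  0.2208,  1.1383, -0.2103]), 'dq': array([ 0.0018, -0.0006,  0.0001, -0.0004,  0.0013,  0.0009,  0.0001]), 'tau': array([  0.0003, -56.6596,  -5.8161, -27.911 ,  -0.0686,   0.0309,
         0.0002]), 'tool_pos': array([0.2546, 0.5974, 0.2367]), 'orientation': array([-0.6282, -3.0777,  0.0029]), 'force': array([-0.4907,  0.6815,  0.5704]), 'moment': array([0.0268, 0.0082, 0.0043]), 'grip_force': 0.0, 'gripper_width': 1.001887754386869}
side {'vfov': 52.19219237661277, 'cx': 322.7735028943442, 'cy': 198.361989846196, 'D': array([-0.0252,  0.    ,  0.    ,  0.    ,  0.    ]), 'extrinsics': array([[ 0.9092, -0.4159, -0.0166, -0.5092],
       [-0.2202, -0.4466, -0.8672,  0.226 ],
       [ 0.3533,  0.7922, -0.4977,  1.0742],
       [ 0.    ,  0.    ,  0.    ,  1.    ]])}
top {'vfov': 45.15834001041445, 'cx': 321.599189237554, 'cy': 203.53297091918748, 'D': array([-0.0984,  0.    ,  0.    ,  0.    ,  0.    ]), 'extrinsics': array([[ 0.0238, -0.9993,  0.0289, -0.0357],
       [-0.993 , -0.027 , -0.1153,  0.5593],
       [ 0.116 , -0.026 , -0.9929,  1.4084],
       [ 0.    ,  0.    ,  0.    ,  1.    ]])}
wrist {'vfov': 71.24855692661396, 'cx': 321.7343087973522, 'cy': 198.27846330850383, 'D': array([0.0047, 0.    , 0.    , 0.    , 0.    ]), 'extrinsics': array([[ 0.3914,  0.9202, -0.0014, -0.6485],
       [ 0.8878, -0.3771,  0.2639, -0.0334],
       [ 0.2423, -0.1045, -0.9646,  0.3894],
       [ 0.    ,  0.    ,  0.    ,  1.    ]])}
```

View pics/top0.png

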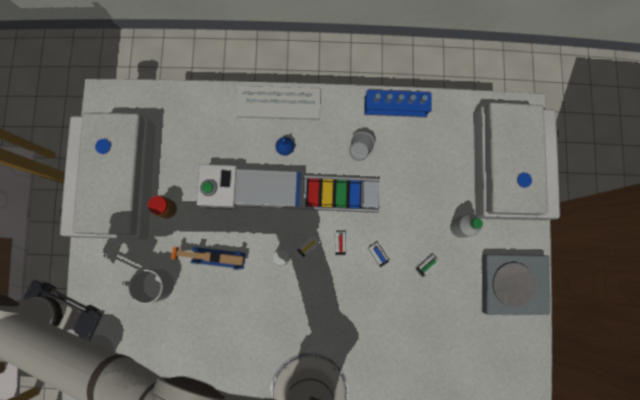

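View pics/side0.png

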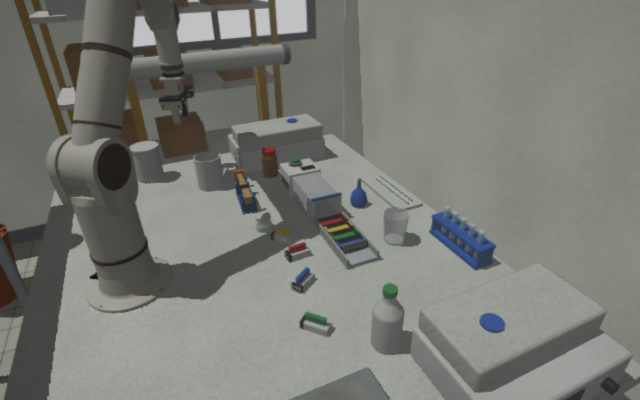

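The top view shows, with pixel positions:
- Red, yellow, green and blue cradles at about (313–356, 193), feeding to image left (+y).
- Cassettes: yellow (308,247), red (341,242), blue (378,253), green (428,264).
- Stick at about (210,255), pad to image left.

The side view agrees with this.

```bash
cat > h.py <<'E'
import cv2,numpy as np
from scipy.spatial.transform import Rotation as R
np.set_printoptions(precision=4,suppress=True)
HUE=dict(red=(172,8),yellow=(17,32),green=(45,80),blue=(100,125),orange=(7,15))
def grab(arm,n,fn=None):
    m=arm.camera_model(n);im=arm.snapshot(n)
    if fn:cv2.imwrite(f"pics/{fn}.png",im[:,:,::-1])
    return im,m
def K(m):
    f=200/np.tan(np.radians(m["vfov"]/2));return np.array([[f,0,m["cx"]],[0,f,m["cy"]],[0,0,1.]])
def rays(m,px):
    p=cv2.undistortPoints(np.asarray(px,float).reshape(-1,1,2),K(m),np.array(m["D"])).reshape(-1,2)
    E=np.array(m["extrinsics"]);d=np.c_[p,np.ones(len(p))]@E[:3,:3]
    return -E[:3,:3].T@E[:3,3],d/np.linalg.norm(d,axis=1,keepdims=True)
def plane(m,px,z):
    c,d=rays(m,px);return c+d*((z-c[2])/d[:,2])[:,None]
def tri(views):   # [(m,px),...] -> point, rms residual
    A=np.zeros((3,3));b=np.zeros(3);L=[]
    for m,p in views:
        c,d=rays(m,p);P=np.eye(3)-np.outer(d[0],d[0]);A+=P;b+=P@c;L.append((P,c))
    x=np.linalg.solve(A,b);return x,np.sqrt(np.mean([np.sum((P@(x-c))**2) for P,c in L]))
def proj(m,X):
    E=np.array(m["extrinsics"]);r,_=cv2.Rodrigues(E[:3,:3])
    return cv2.projectPoints(np.asarray(X,float).reshape(-1,1,3),r,E[:3,3],K(m),np.array(m["D"]))[0].reshape(-1,2)
def mask(im,col,s=90,v=40):
    h=cv2.cvtColor(im,cv2.COLOR_RGB2HSV);lo,hi=HUE[col];H=h[...,0]
    k=(H>=lo)&(H<=hi) if lo<hi else (H>=lo)|(H<=hi)
    return (k&(h[...,1]>s)&(h[...,2]>v)).astype(np.uint8)
def blobs(im,col,amin=15,**k):
    cs,_=cv2.findContours(mask(im,col,**k),cv2.RETR_EXTERNAL,cv2.CHAIN_APPROX_NONE);o=[]
    for c in cs:
        M=cv2.moments(c)
        if M["m00"]>=amin:o.append((M["m00"],np.array([M["m10"],M["m01"]])/M["m00"],c))
    return sorted(o,key=lambda t:-t[0])
def pose(arm):
    s=arm.observe();r=R.from_rotvec(s["orientation"]);x=r.as_matrix()
    return s,x,np.arctan2(x[1,0],x[0,0])
def go(arm,xyz,yaw=None,half=True):
    """print turn about tool z to put tool x axis at world yaw, then shift in tool axes AFTER the turn"""
    s,x,y0=pose(arm);t=0
    if yaw is not None:
        t=-(yaw-y0)             # tool z is down
        P=np.pi if half else 2*np.pi
        t=(t+P/2)%P-P/2
    d=(x@R.from_rotvec([0,0,t]).as_matrix()).T@(np.array(xyz)-s["tool_pos"])
    print("t",round(s["time"],2),"yaw",round(y0,4),"turn",round(t,4),"shift",d,"j7",round(s["joint_positions"][6],3),"tilt",np.arccos(-x[2,2]).round(4))
E
python3 - <<'E'
import cv2
from h import *
from rig import arm
print(pose(arm)[1])
I={};M={}
for n in("side","top"):
    I[n]=cv2.imread(f"pics/{n}0.png")[:,:,::-1];M[n]=arm.camera_model(n)
for c in HUE:
    for n in I: print(c,n,[(int(a),p.round(1)) for a,p,_ in blobs(I[n],c)][:7])
for c,p in dict(yellow=(308,247),red=(341,242),blue=(378,253),green=(428,264)).items(): print(c,plane(M["top"],p,.03))
E
```

```text
[[-0.92    0.3919 -0.0006]
 [ 0.3919  0.92   -0.0014]
 [ 0.0001 -0.0015 -1.    ]]
red side [(89, array([268.3, 150.9])), (87, array([296.6, 247.2])), (77, array([332.3, 220.6])), (16, array([  9.4, 291.9]))]
red top [(296, array([313.2, 192.2])), (273, array([157. , 204.5])), (35, array([340.2, 243.9]))]
yellow side [(926, array([40. , 64.5])), (468, array([136.3, 112. ])), (426, array([261.8,  93.3])), (333, array([52.1, 54.7])), (190, array([277.8,  91. ])), (93, array([336.6, 227.8])), (80, array([282.3, 231. ]))]
yellow top [(785, array([ 29.9, 166. ])), (405, array([ 25.4, 143.8])), (308, array([327. , 192.5])), (124, array([ 27.6, 394.3])), (55, array([198.4, 255.3])), (41, array([235.1, 259.7])), (36, array([307.7, 246.2]))]
green side [(92, array([389.9, 288.5])), (67, array([343. , 235.1])), (64, array([314.6, 316.7])), (19, array([294.5, 159.5]))]
green top [(278, array([340.7, 193.4])), (75, array([207.1, 186.7])), (68, array([476.5, 222.8])), (34, array([428.4, 265.4]))]
blue side [(1638, array([461.7, 241. ])), (320, array([491.9, 322.3])), (214, array([358.1, 197. ])), (75, array([301.9, 274.9])), (38, array([346.3, 242.1])), (25, array([240.3, 198.7])), (24, array([324.3, 196.8]))]
blue top [(1529, array([397.6, 102.8])), (284, array([354.4, 193.7])), (227, array([284.6, 145.7])), (157, array([102.3, 145.9])), (142, array([524.3, 179.6])), (93, array([217.2, 251.1])), (88, array([297.8, 188.2]))]
orange side [(534, array([176., 138.])), (359, array([  5.6, 289.9])), (231, array([128.5, 128.6])), (215, array([72.6, 56.3])), (188, array([267.8, 164.9])), (130, array([  5.6, 238.2])), (41, array([238.4, 172.1]))]
orange top [(17546, array([596.8, 296.9])), (430, array([  4.2, 263.7])), (118, array([167.5, 210.5])), (54, array([173.9, 253.2]))]
yellow [[0.4293 0.0158 0.03  ]]
red [[ 0.4466 -0.0821  0.03  ]]
blue [[ 0.4164 -0.1934  0.03  ]]
green [[ 0.3866 -0.3448  0.03  ]]
```

```bash
python3 - <<'E'
import cv2
from h import *
from rig import arm
M={n:arm.camera_model(n) for n in("side","top","wrist")}
for k,(a,b) in dict(red=((296.6,247.2),(340.2,243.9)),yellow=((282.3,231),(307.7,246.2)),blue=((301.9,274.9),(378,253)),green=((314.6,316.7),(428.4,265.4)),pad=((238.4,172.1),(173.9,253.2)),cr_red=((332.3,220.6),(313.2,192.2)),cr_yel=((336.6,227.8),(327,192.5)),cr_gr=((343,235.1),(340.7,193.4)),cr_bl=((346.3,242.1),(354.4,193.7)),start=((294.5,159.5),(207.1,186.7))).items():
    print(k,*tri([(M["side"],a),(M["top"],b)]))
s,x,y=pose(arm);c,d=rays(M["wrist"],[(321,200)]);print("cam in tool",x.T@(c-s["tool_pos"]),x.T@d[0], "imgx",x.T@np.array(M["wrist"]["extrinsics"])[0,:3])
go(arm,(.45,-.08,.33),np.pi,False)
E
```

```text
red [ 0.4417 -0.0801  0.0306] 0.0009581252445027082
yellow [0.433  0.0164 0.029 ] 0.001342437820744075
blue [ 0.4147 -0.1933  0.027 ] 0.0017573062757330988
green [ 0.3825 -0.3452  0.0334] 6.777648209863689e-07
pad [0.4016 0.4046 0.0619] 0.0018779400548969024
cr_red [0.5948 0.0044 0.0272] 0.00042743710427659964
cr_yel [ 0.5927 -0.0363  0.026 ] 0.002285657241783572
cr_gr [ 0.5921 -0.0782  0.0253] 0.0013256150141657817
cr_bl [ 0.5876 -0.1178  0.0281] 0.005931112443606631
start [0.5901 0.3063 0.1142] 0.00032018727902300017
cam in tool [ 0.071  -0.0006 -0.1468] [-0.2699 -0.0021  0.9629] imgx [ 0.0006  1.     -0.0004]
t 0.15 yaw 2.7389 turn -0.4027 shift [-0.1954 -0.6776 -0.0923] j7 -0.21 tilt 0.0015
```

```bash
python3 steer.py '1 0 0 -0.03 -0.135;1 0 0 -0.03 -0.134;1 0 0 -0.032 -0.134;1 -0.013 -0.045 0 0;1 -0.013 -0.045 0 0;1 -0.013 -0.045 0 0;1 -0.013 -0.045 0 0;1 -0.013 -0.045 0 0;1 -0.013 -0.045 0 0;1 -0.013 -0.045 0 0;1 -0.013 -0.045 0 0;1 -0.013 -0.045 0 0;1 -0.013 -0.045 0 0;1 -0.013 -0.045 0 0;1 -0.013 -0.045 0 0;1 -0.013 -0.045 0 0;1 -0.013 -0.045 0 0;1 -0.013 -0.045 0 0;1 0 0 0 0;1 0 0 0 0'
python3 - <<'E'
from h import *
from rig import arm
go(arm,(.45,-.08,.33),np.pi,False)
im,m=grab(arm,"wrist","w1");np.save("w1.npy",m)
E
```

```text
time: 2.15
tool_pos: [0.4497, -0.0778, 0.3293]
orientation: [-0.004, -3.141, -0.001]
force: [-0.2, 0.8, 0.1]
gripper_width: 1.002
grip_force: 0.0
t 2.15 yaw 3.1388 turn -0.0028 shift [-0.0003 -0.0022 -0.0007] j7 1.683 tilt 0.001
```

View pics/w1.png

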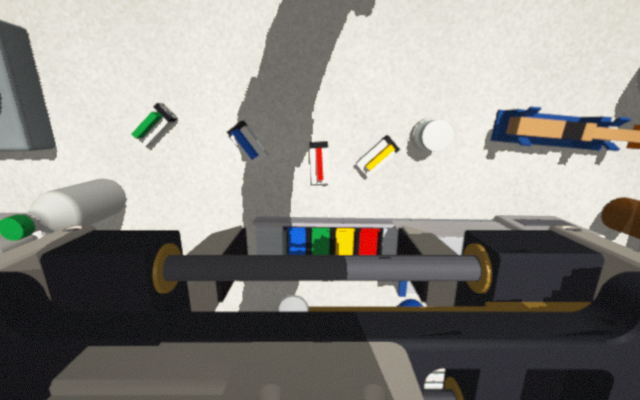

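The wrist view at (0.45,-0.08) shows:
- Cassettes: green (150,127), blue (245,140), red (319,163), yellow (380,156), every cap at its upper (robot-side) end.
- Stick band at about (572,131), pad to the right (+y).

Next I take a second view further in +x, to get heights and see the carrier.

```bash
python3 steer.py '1 -0.05 0 0 0;1 -0.05 0 0 0;1 -0.05 0 0 0;1 0 0 0 0;1 0 0 0 0;1 0 0 0 0'
python3 - <<'E'
from h import *
from rig import arm
im,m=grab(arm,"wrist","w2");np.save("w2.npy",m)
for n in("w1","w2"):
    im=cv2.imread(f"pics/{n}.png")[:,:,::-1]
    for c in HUE: print(n,c,[(int(a),p.round(1)) for a,p,_ in blobs(im,c,40) if p[1]<260][:7])
E
```

```text
time: 2.8
tool_pos: [0.5988, -0.0757, 0.3297]
orientation: [0.003, -3.141, -0.001]
force: [0.0, -0.0, -0.2]
gripper_width: 0.996
grip_force: 0.0
w1 red [(522, array([368.1, 241.3])), (182, array([319. , 163.8]))]
w1 yellow [(572, array([539.9, 127.4])), (525, array([344.5, 241. ])), (250, array([380.2, 156.3])), (229, array([597.5, 132.9])), (53, array([634.7, 135.9])), (52, array([623.5, 134.6]))]
w1 green [(662, array([ 16.1, 227. ])), (474, array([320.2, 240.7])), (322, array([146.8, 124.4]))]
w1 blue [(1636, array([550.4, 130.1])), (497, array([296.6, 240.4])), (252, array([244.1, 143.2]))]
w1 orange [(1043, array([622.5, 215.6])), (58, array([633.3, 144.8]))]
w2 red [(1075, array([370.2, 164.4])), (243, array([317.4,  60.1]))]
w2 yellow [(1084, array([344.5, 164.1])), (406, array([554.9,  12.9])), (285, array([385. ,  53.2])), (193, array([630. ,  18.9]))]
w2 green [(1006, array([318.8, 163.4])), (529, array([127.6,  13.7])), (528, array([611.7, 170.6]))]
w2 blue [(2451, array([562.6,  34.1])), (1018, array([293. , 162.6])), (560, array([410.7, 170.5])), (302, array([234.5,  36. ])), (64, array([633.5,   5.9]))]
w2 orange [(262, array([633.7, 127.6]))]
```

View pics/w2.png

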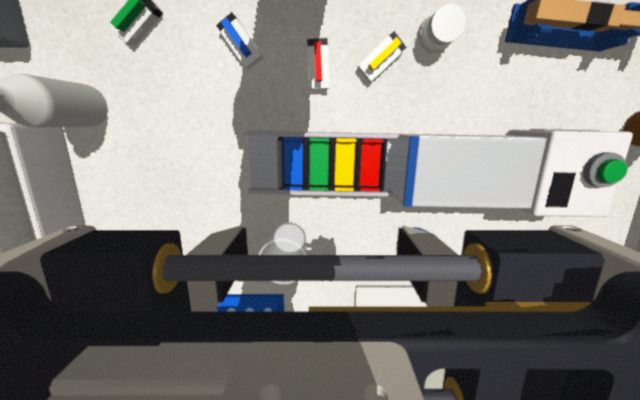

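The second wrist view shows the cradles blue (293,163), green (319,163), yellow (344,164) and red (370,164), all clear of the gripper, and the button at (606,170). Now I triangulate.

```bash
cat >> h.py <<'E'
def fin_axis(m,c,z=.034):
    """centre & yaw of blob contour c cast on plane z"""
    mk=np.zeros((400,640),np.uint8);cv2.drawContours(mk,[c],-1,1,-1)
    P=plane(m,np.argwhere(mk)[:,::-1],z)[:,:2]
    (cx,cy),(w,h),a=cv2.minAreaRect((P*1e4).astype(np.float32))
    u=np.linalg.svd(P-P.mean(0),full_matrices=False)[2][0]
    return P.mean(0),np.array([cx,cy])/1e4,sorted((w/1e4,h/1e4)),np.arctan2(u[1],u[0])
E
python3 - <<'E'
from h import *
from rig import arm
V={n:(cv2.imread(f"pics/{n}.png")[:,:,::-1],np.load(n+".npy",allow_pickle=True).item()) for n in("w1","w2")}
near=lambda n,c,p:min((b for b in blobs(V[n][0],c,40)),key=lambda b:np.hypot(*(b[1]-p)))
for c,p,q in(("red",(319,163),(317,60)),("yellow",(380,156),(385,53)),("blue",(244,143),(234,36)),("green",(147,124),(127,14))):
    a=near("w1",c,p);b=near("w2",c,q);print(c,*tri([(V["w1"][1],a[1]),(V["w2"][1],b[1])]),"axis",*fin_axis(V["w1"][1],a[2]),fin_axis(V["w2"][1],b[2])[3])
for c,p,q in(("red",(368,241),(370,164)),("yellow",(344,241),(344,164)),("green",(320,241),(319,163)),("blue",(297,240),(293,163))):
    a=near("w1",c,p);b=near("w2",c,q)
    print(c,*tri([(V["w1"][1],a[1]),(V["w2"][1],b[1])]),fin_axis(V["w2"][1],b[2],.02))
m=V["w2"][1]
# channel edges / tunnel mouth & tail, roughly
print("mouth(405,137..205)",plane(m,[(405,137),(405,205)],.095)); print("TCP px",proj(arm.camera_model("wrist"),[pose(arm)[0]["tool_pos"]]))
E
python3 -c "
import cv2;im=cv2.imread('pics/w2.png')[110:220,230:430];cv2.imwrite('pics/w2c.png',cv2.resize(im,(800,440),interpolation=cv2.INTER_CUBIC))"
```

```text
red [ 0.4419 -0.0824  0.037 ] 0.00011780966347870886 axis [ 0.4422 -0.0824] [ 0.4423 -0.0825] [0.010832994842529297, 0.05288760986328125] 0.03891473295581231 0.03778227354279673
yellow [0.4312 0.0152 0.0298] 0.00016457688846450966 axis [0.4308 0.0141] [0.4318 0.0143] [0.014774420166015625, 0.05344888916015625] -0.8327404854404135 -0.8152180642402231
blue [ 0.4101 -0.1999  0.032 ] 0.0005260202962246813 axis [ 0.4099 -0.1989] [ 0.4099 -0.1983] [0.015040090942382813, 0.05235988159179687] 0.6216930554797795 0.6160194003071069
green [ 0.3816 -0.3495  0.0273] 0.00020677613516673432 axis [ 0.3816 -0.3453] [ 0.3816 -0.3454] [0.014948095703125, 0.05644968872070313] -0.8888956622596463 -0.9288157577520283
red [ 0.6005  0.011  -0.0214] 0.00020795322404298632 (array([0.5948, 0.0035]), array([0.5957, 0.0036]), [0.03741745300292969, 0.08745189819335937], np.float64(-0.014670232555277258))
yellow [ 0.6002 -0.0347 -0.0224] 0.00037748689684366217 (array([ 0.5944, -0.0386]), array([ 0.5956, -0.0387]), [0.03631082458496094, 0.08785947265625], np.float64(-0.01777260995595118))
green [ 0.5988 -0.0812 -0.0212] 4.7662453931074375e-05 (array([ 0.5933, -0.0808]), array([ 0.5946, -0.0805]), [0.034882586669921875, 0.0858166259765625], np.float64(-0.014752815738258233))
blue [ 0.5974 -0.1268 -0.0196] 0.00026336408936438827 (array([ 0.5924, -0.1231]), array([ 0.5935, -0.1235]), [0.03366195068359375, 0.085900634765625], np.float64(-0.012668139522197556))
mouth(405,137..205) [[0.5467 0.0351 0.095 ]
 [0.6415 0.0428 0.095 ]]
TCP px [[322.4405 250.4314]]
```

View pics/w2c.png

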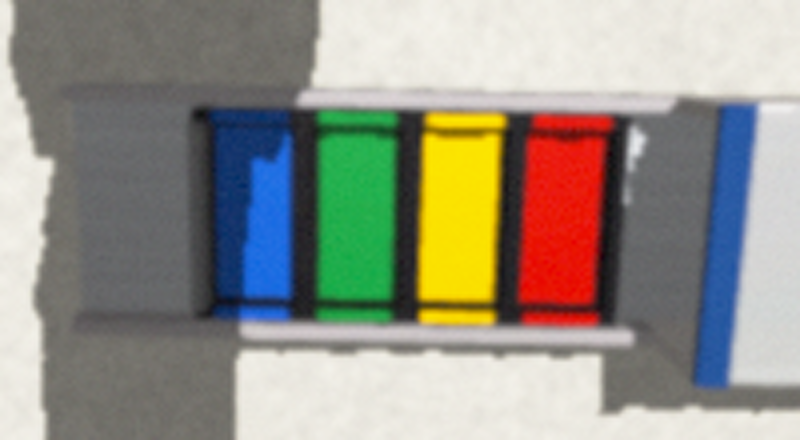

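The crop shows all four cradles empty and the carrier nearly square to the channel, with some of the colour showing on the end-wall tops too. I correct the cradle centres for that and go for red first.

```bash
python3 - <<'E'
from h import *
from rig import arm
go(arm,(.442,-.0824,.035),np.pi+.038,False)
E
```

```text
t 2.85 yaw -3.1405 turn -0.0369 shift [ 0.157  -0.0003  0.2953] j7 1.666 tilt 0.0003
```

```bash
python3 steer.py '0.6 0.04 0 0.03 -0.037;0.6 0.04 0 0.03 0;0.6 0.04 0 0.03 0;0.6 0.037 0 0.03 0;0.6 0 0 0.04 0;0.6 0 0 0.04 0;0.6 0 0 0.03 0;0.6 0 0 0.015 0;0.6 0 0 0 0;0.6 0 0 0 0'
python3 - <<'E'
from h import *
from rig import arm
go(arm,(.442,-.0824,.035),np.pi+.038,False)
im,m=grab(arm,"wrist","w3");
b=[x for x in blobs(im,"red",60)];print([(x[0],x[1]) for x in b]); print([fin_axis(m,x[2]) for x in b[:1]], proj(m,[(.442,-.0824,.038)]))
E
```

```text
time: 3.85
tool_pos: [0.443, -0.0813, 0.0859]
orientation: [-0.058, 3.14, -0.0]
force: [0.9, -0.1, 1.2]
gripper_width: 0.598
grip_force: 0.0
t 3.85 yaw -3.1044 turn -0.0008 shift [ 0.0012 -0.0011  0.0509] j7 1.749 tilt 0.0014
[(892.5, array([321.2448, 216.6172]))]
[(array([ 0.4409, -0.0821]), array([ 0.4414, -0.0823]), [0.010514254760742187, 0.054871319580078126], np.float64(0.05278769207620142))] [[320.8135 220.2377]]
```

View pics/w3.png

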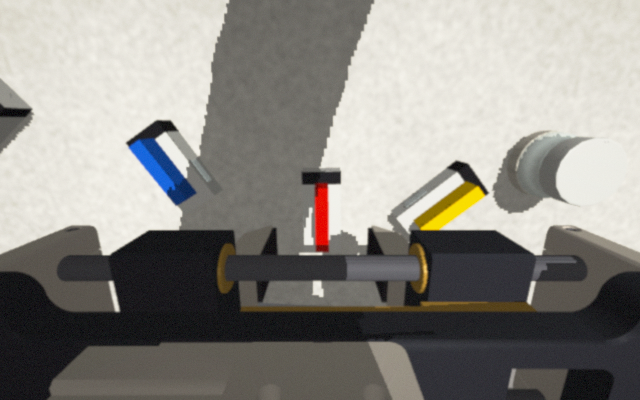

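The fin is centred between the fingers at (321,217), cap at (321,177) on the robot side. Descend, grasp and lift.

```bash
python3 steer.py '0.6 0.001 -0.001 0.03 0;0.6 0 0 0.02 0;0.6 0 0 0.001 0;0.3 0 0 0 0;0 0 0 0 0;0 0 0 0 0;0 0 0 0 0;0 0 0 0 0;0 0 0 0 0'
python3 steer.py '0 0 0 -0.02 0;0 0 0 -0.04 0;0 0 0 -0.04 0;0 0 0 0 0;0 0 0 0 0'
python3 - <<'E'
from h import *
from rig import arm
go(arm,(.5939,.0027,.10),np.pi-.016,False)
im,m=grab(arm,"wrist","w4");
print([(x[0],x[1],x[2].min(0),x[2].max(0)) for x in blobs(im,"red",60)])
s,x,y=pose(arm);T=s["tool_pos"]
print(proj(m,[T+x@np.array([dx,0,.0]) for dx in (0.034,.025)]))
E
```

```text
time: 4.8
tool_pos: [0.4422, -0.0823, 0.0339]
orientation: [-0.059, 3.141, -0.0]
force: [1.0, 0.1, -0.2]
gripper_width: 0.129
grip_force: 0.1
time: 5.3
tool_pos: [0.4427, -0.0824, 0.1345]
orientation: [-0.058, 3.139, -0.0]
force: [0.3, -0.6, -0.9]
gripper_width: 0.109
grip_force: 30.0
t 5.3 yaw -3.1044 turn 0.0532 shift [-0.1497  0.0875  0.0348] j7 1.748 tilt 0.0024
[(891.0, array([321.5511, 229.7516]), array([[312, 203]], dtype=int32), array([[331, 255]], dtype=int32)), (219.0, array([321.5746, 286.5068]), array([[313, 280]], dtype=int32), array([[331, 293]], dtype=int32))]
[[322.8097 190.7474]
 [322.7821 206.5355]]
```

View pics/w4.png

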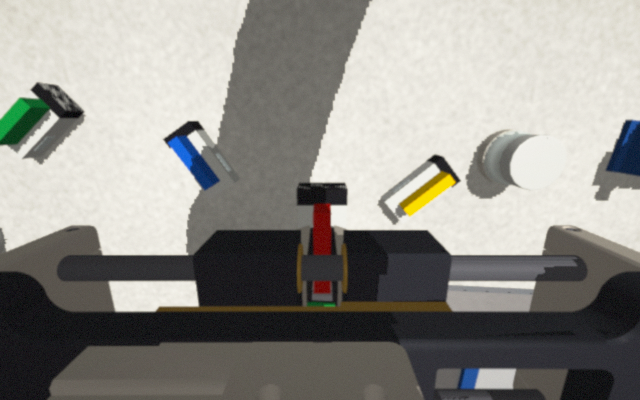

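Red is held: fin between the pads, cap edge rows 183–204. I check the offset along the fin from the cap's rows.

```bash
cat >> h.py <<'E'
def along(im,m,arm,col,zb=.035):
    """offset along tool x of held/straddled cassette from nominal, from dark cap top edges & fin front; zb: underside below TCP"""
    s,x,_=pose(arm);T=s["tool_pos"]
    P=proj(m,[T+x@np.array([a,0,z]) for a,z in((.034,zb),(.034,zb-.02),(.025,zb-.02),(.025,zb-.038),(.035,zb-.02))])
    b=blobs(im,col,60);c=min(b,key=lambda b:abs(b[1][0]-321)+abs(b[1][1]-230))
    col_=im[150:240,int(c[1][0])-4:int(c[1][0])+5].mean((1)).round().astype(int)
    print("pred rows: block bottom,top,fin base,fin top",P[:4,1],"mm/px",1/abs(P[1,1]-P[4,1]))
    print("fin min row",c[2][:,0,1].min(),"dark rows",[i+150 for i in range(90) if col_[i].max()<70], "centre col",c[1][0],P[0,0])
E
python3 - <<'E'
from h import *
from rig import arm
im=cv2.imread("pics/w4.png")[:,:,::-1]
along(im,arm.camera_model("wrist"),arm,"red",.035)
E
```

```text
pred rows: block bottom,top,fin base,fin top [180.1218 186.8951 201.4551 210.6106] mm/px 0.6084182644703606
fin min row 203 dark rows [184, 185, 186, 187, 188, 189, 190, 191, 192, 193, 194, 195, 196, 197, 198, 199, 200, 201, 202, 203] centre col 321.5510662177329 322.3260821062779
```

```bash
python3 steer.py '0 0 0 0 0.053;0 -0.038 0.022 0 0;0 -0.038 0.022 0 0;0 -0.038 0.022 0 0;0 -0.034 0.0215 0.01 0;0 0 0 0.03 0;0 0 0 0 0;0 0 0 0 0'
python3 - <<'E'
from h import *
from rig import arm
go(arm,(.5924,.0027,.054),np.pi-.016,False)
im,m=grab(arm,"wrist","w5");along(im,m,arm,"red",.034)
b=blobs(im,"yellow",60);print([(x[0],x[1],fin_axis(m,x[2],.02)) for x in b[:3]])
cv2.imwrite("pics/w5c.png",cv2.resize(im[130:330,220:420,::-1],(600,600),interpolation=cv2.INTER_CUBIC))
E
```

```text
time: 6.15
tool_pos: [0.5889, 0.0023, 0.0912]
orientation: [-0.025, -3.136, 0.001]
force: [-0.9, -0.3, -1.1]
gripper_width: 0.109
grip_force: 30.0
t 6.15 yaw 3.1256 turn -0.0 shift [-0.0037  0.0005  0.0372] j7 1.516 tilt 0.006
pred rows: block bottom,top,fin base,fin top [182.6106 189.6595 204.3634 213.8857] mm/px 0.6024600765581222
fin min row 202 dark rows [183, 184, 185, 186, 187, 189, 190, 191, 192, 193, 194, 195, 196, 197, 198, 199, 200, 201, 202] centre col 321.44705046197583 322.0907993941886
[(2437.5, array([270.8075, 199.038 ]), (array([ 0.5772, -0.0393]), array([ 0.578 , -0.0405]), [0.036144720458984377, 0.05134774780273438], np.float64(0.04615502983928983))), (1815.0, array([327.8871, 307.3656]), (array([0.679 , 0.0029]), array([ 0.6774, -0.0161]), [0.010414249420166015, 0.2653653076171875], np.float64(-1.5724227477460917))), (477.0, array([316.543 ,   8.8574]), (array([0.4426, 0.0006]), array([0.4396, 0.0015]), [0.014820182800292969, 0.022523692321777342], np.float64(1.8675509520172615)))]
```

View pics/w5c.png

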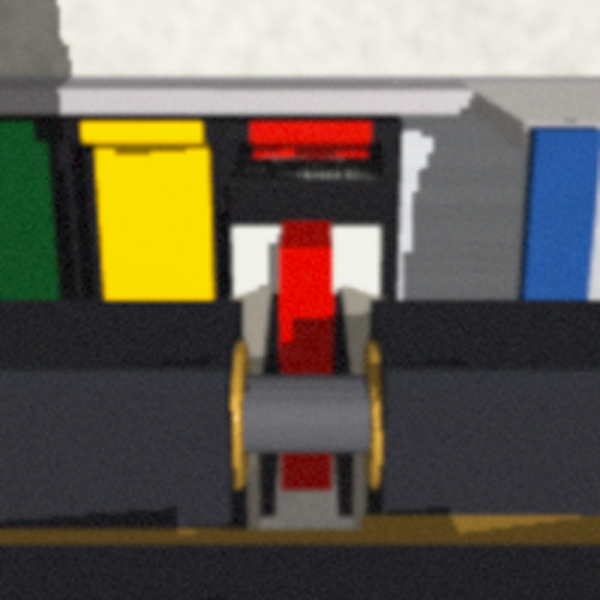

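Red hangs over its own cradle. The near wall strip is at rows 170–178 and the cap starts at about row 183. The arm was still settling, so I measure again at rest.

```bash
python3 steer.py '0 -0.003 0.0005 0 0;0 0 0 0 0;0 0 0 0 0;0 0 0 0 0'
python3 - <<'E'
from h import *
from rig import arm
go(arm,(.5924,.0027,.054),np.pi-.016,False)
im,m=grab(arm,"wrist","w6");along(im,m,arm,"red",.034)
for c in("red","yellow"):
  mk=mask(im,c);q=268 if c=="yellow" else 322
  r=[i for i in range(140,205) if mk[i,q-10:q+11].mean()>.5];print(c,r)
  print(plane(m,[(q,r[0]-.5)],.032))
mk=mask(im,"yellow");row=mk[190];k=np.where(row)[0];print(k.min(),k.max());print(plane(m,[(k.min()-.5,190),(k.max()+.5,190)],.02),plane(m,[(k.min()-.5,190),(k.max()+.5,190)],.032))
print(im[165:185,268])
E
```

```text
time: 6.6
tool_pos: [0.5947, 0.0031, 0.0944]
orientation: [0.025, 3.14, 0.0]
force: [-0.3, 0.4, -0.3]
gripper_width: 0.104
grip_force: 30.0
t 6.6 yaw 3.1255 turn -0.0001 shift [ 0.0023 -0.0004  0.0404] j7 1.515 tilt 0.001
pred rows: block bottom,top,fin base,fin top [180.16   186.9832 201.6161 210.8524] mm/px 0.6053307145097031
fin min row 202 dark rows [183, 184, 185, 186, 187, 188, 189, 190, 191, 192, 193, 194, 195, 196, 197, 198, 199, 200, 201, 202] centre col 321.55418012199493 322.44268156177174
red [161, 162, 163, 164, 165, 166, 167, 168, 169, 170, 171, 172, 173, 174, 175, 176, 177, 178, 179, 180, 181, 182, 183, 203, 204]
[[0.5514 0.0036 0.032 ]]
yellow [160, 161, 162, 163, 164, 165, 166, 167, 168, 169, 170, 171, 172, 173, 174, 175, 176, 177, 178, 179, 180, 181, 182, 183, 184, 185, 186, 187, 188, 189, 190, 191, 192, 193, 194, 195, 196, 197, 198, 199, 200, 201, 202, 203, 204]
[[ 0.55   -0.0368  0.032 ]]
251 290
[[ 0.5762 -0.055   0.02  ]
 [ 0.5767 -0.0225  0.02  ]] [[ 0.5733 -0.0519  0.032 ]
 [ 0.5738 -0.021   0.032 ]]
[[250 226   0]
 [250 224   0]
 [245 214   0]
 [221 176   0]
 [159 126   0]
 [135 106   0]
 [150 116   0]
 [203 161   0]
 [247 217   0]
 [250 222   0]
 [250 223   0]
 [250 225   0]
 [250 224   0]
 [250 224   0]
 [250 224   0]
 [250 223   0]
 [250 225   0]
 [250 223   0]
 [250 225   0]
 [250 224   0]]
```

```bash
python3 steer.py '0 0.002 0 0 0;0 0 0 0.015 0;0 0 0 0.01 0;0 0 0 0.006 0;0 0 0 0.004 0;0 0 0 0.002 0;0 0 0 0 0;0 0 0 0 0'
python3 - <<'E'
from h import *
from rig import arm
go(arm,(.5924,.0033,.054),np.pi-.016,False);print(arm.observe()["force"])
E
```

```text
time: 7.45
tool_pos: [0.5927, 0.0033, 0.0569]
orientation: [0.025, 3.141, 0.0]
force: [-0.1, 0.6, -0.6]
gripper_width: 0.106
grip_force: 30.0
t 7.45 yaw 3.1258 turn 0.0002 shift [ 0.0003 -0.      0.0029] j7 1.516 tilt 0.0004
[-0.0807  0.5799 -0.6121]
```

```bash
python3 steer.py '0 0 0 0.0025 0;0 0 0 0 0;0.25 0 0 0 0;0.25 0 0 0 0;0.25 0 0 0 0;0.25 0 0 -0.04 0;0.25 0 0 -0.04 0;0.25 0 0 -0.03 0;0.25 0 0 0 0;0.25 0 0 0 0'
python3 - <<'E'
from h import *
from rig import arm
go(arm,(.4313,.0148,.09),-.825+np.pi,False)
im,m=grab(arm,"wrist","w7")
b=blobs(im,"red",60);print([(x[0],x[1],fin_axis(m,x[2],.058)) for x in b[:3]])
cv2.imwrite("pics/w7c.png",cv2.resize(im[130:280,220:420,::-1],(800,600),interpolation=cv2.INTER_CUBIC))
E
```

```text
time: 8.45
tool_pos: [0.5928, 0.0034, 0.165]
orientation: [0.025, 3.14, 0.0]
force: [0.2, 0.1, -0.6]
gripper_width: 0.25
grip_force: 0.0
t 8.45 yaw 3.1258 turn 0.8092 shift [ 0.1181 -0.111   0.0747] j7 1.514 tilt 0.0018
[(534.5, array([321.038 , 199.1584]), (array([0.5923, 0.0023]), array([0.5927, 0.0023]), [0.009680032348632812, 0.0529038330078125], np.float64(-0.019917954155635416))), (220.5, array([321.8995, 156.4369]), (array([0.552 , 0.0037]), array([0.552 , 0.0034]), [0.006310582351684571, 0.02988077392578125], np.float64(1.5568564036246155))), (90.0, array([321.4556, 230.5741]), (array([0.6238, 0.0022]), array([0.6243, 0.0023]), [0.004175746154785156, 0.028243060302734376], np.float64(1.556803790122389)))]
```

View pics/w7c.png

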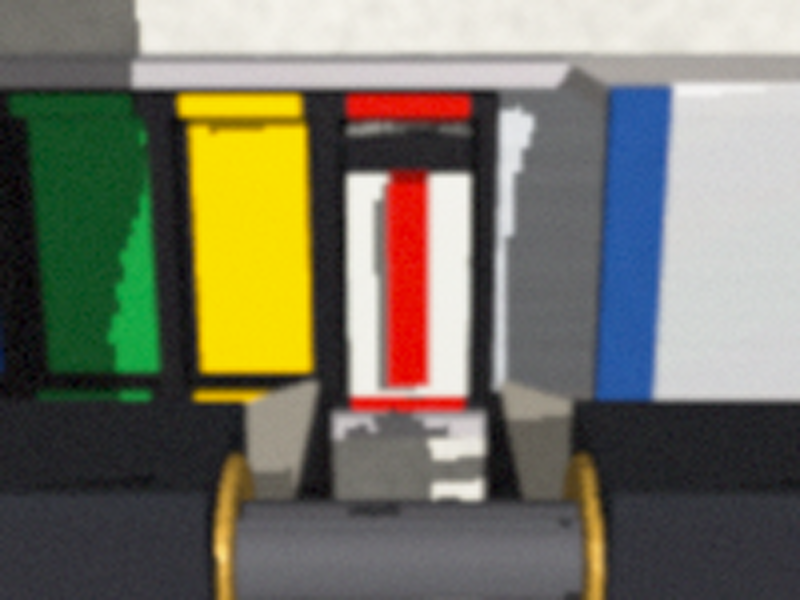

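Red sits flat in its cradle, cap towards the robot: fin at crop (408,278) between both red wall strips. Yellow is next.

```bash
python3 steer.py '0.6 0 0 0 0.135;0.6 0 0 0 0.135;0.6 0 0 0 0.135;0.6 0 0 0 0.135;0.6 0 0 0 0.135;0.6 0 0 0 0.134;0.6 0.03 -0.028 0 0;0.6 0.03 -0.028 0 0;0.6 0.03 -0.028 0 0;0.6 0.028 -0.027 0.02 0;0.6 0 0 0.03 0;0.6 0 0 0.025 0;0.6 0 0 0 0;0.6 0 0 0 0;0.6 0 0 0 0'
cat >> h.py <<'E'
def check(arm,col,zt,name):
    s,x,y=pose(arm);im,m=grab(arm,"wrist",name)
    b=min(blobs(im,col,60),key=lambda b:abs(b[1][0]-321)+abs(b[1][1]-230))
    c,r,sz,a=fin_axis(m,b[2],zt)
    print("fin mean",c,"rect",r,sz,"yaw",a,"in tool",x.T@(np.r_[r,zt]-s["tool_pos"]))
    return im,m
E
python3 - <<'E'
from h import *
from rig import arm
go(arm,(.4313,.0148,.034),-.825+np.pi,False)
im,m=check(arm,"yellow",.036,"w8");along(im,m,arm,"yellow",pose(arm)[0]["tool_pos"][2])
E
```

```text
time: 10.0
tool_pos: [0.4314, 0.0145, 0.0897]
orientation: [1.259, 2.878, 0.0]
force: [0.6, 0.2, -0.0]
gripper_width: 0.599
grip_force: 0.0
t 10.0 yaw 2.3166 turn 0.0 shift [0.0003 0.0001 0.0557] j7 0.743 tilt 0.0005
fin mean [0.4307 0.0153] rect [0.4312 0.0147] [0.01094246597290039, 0.05466136474609375] yaw -0.8341888020487835 in tool [ 0.0003 -0.0001  0.0537]
pred rows: block bottom,top,fin base,fin top [166.8872 170.8421 182.105  187.224 ] mm/px 0.7895162223047519
fin min row 183 dark rows [172, 173, 174, 175, 176, 177, 178, 179, 180, 181, 182] centre col 322.46628895184136 322.6847262298703
```

View pics/w8.png

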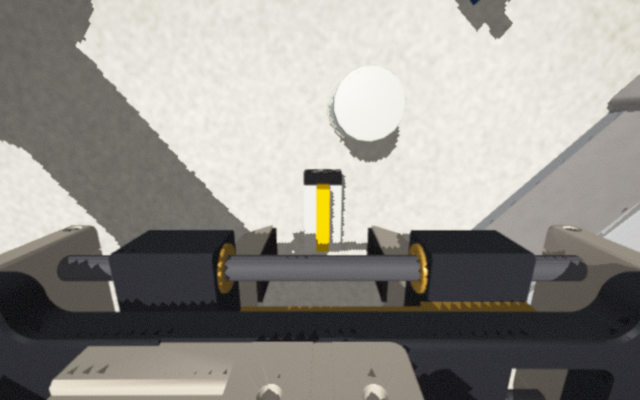

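Yellow lies between the fingers, fin at (323,218), cap towards the tool's +x. The pot at (370,103) is clear of the hand.

```bash
python3 steer.py '0.6 0 0 0.03 0;0.6 0 0 0.02 0;0.6 0 0 0.0055 0;0.3 0 0 0 0;0 0 0 0 0;0 0 0 0 0;0 0 0 0 0;0 0 0 0 0;0 0 0 0 0;0 0 0 -0.03 0;0 0 0 -0.04 0;0 0 0 -0.03 0;0 0 0 0 0;0 0 0 0 0'
python3 - <<'E'
from h import *
from rig import arm
go(arm,(.5925,-.0388,.095),np.pi-.016,False)
im,m=grab(arm,"wrist","w9");along(im,m,arm,"yellow",.034)
E
```

```text
time: 11.45
tool_pos: [0.4311, 0.0148, 0.1341]
orientation: [1.258, 2.877, 0.002]
force: [0.1, -0.6, -0.9]
gripper_width: 0.109
grip_force: 30.0
t 11.45 yaw 2.317 turn -0.8086 shift [-0.1621 -0.051   0.0394] j7 0.719 tilt 0.0017
pred rows: block bottom,top,fin base,fin top [178.6413 185.2916 199.9085 208.9421] mm/px 0.6059901694088652
fin min row 203 dark rows [184, 185, 186, 187, 188, 189, 190, 191, 192, 193, 194, 195, 196, 197, 198, 199, 200, 201, 202, 203] centre col 321.82098431584643 321.3275636800128
```

```bash
python3 steer.py '0 0 0 0 -0.135;0 0 0 0 -0.135;0 0 0 0 -0.135;0 0 0 0 -0.135;0 0 0 0 -0.135;0 0 0 0 -0.134;0 -0.04 -0.013 0 0;0 -0.04 -0.013 0 0;0 -0.04 -0.013 0 0;0 -0.042 -0.012 0.01 0;0 0 0 0.028 0;0 0 0 0 0;0 0 0 0 0;0 0 0 0 0'
python3 - <<'E'
from h import *
from rig import arm
im,m=grab(arm,"wrist","w10")
go(arm,(.592,-.0388,.056),np.pi-.016,False)
along(im,m,arm,"yellow",.034)
for c,q in(("red",380),("yellow",322),("green",268)):
  mk=mask(im,c);k=[(i,mk[i,q-8:q+9].mean()) for i in range(140,200)];r=[i for i,v in k if v>.5];print(c,r[0],"x",plane(m,[(q,r[0]-.5)],.032)+[.042,0,0])
r=mask(im,"green",v=30)[185];k=np.where(r[:320])[0];print(plane(m,[(k.min()-.5,185)],.02),plane(m,[(k.max()+.5,185)],.032),k.min(),k.max())
cv2.imwrite("pics/w10c.png",cv2.resize(im[130:280,220:420,::-1],(800,600),interpolation=cv2.INTER_CUBIC))
E
```

```text
time: 12.9
tool_pos: [0.5912, -0.0386, 0.0956]
orientation: [-0.024, -3.14, -0.0]
force: [0.1, 0.1, 0.7]
gripper_width: 0.105
grip_force: 30.0
t 12.95 yaw 3.1263 turn 0.0007 shift [-0.0002 -0.0003  0.0402] j7 1.628 tilt 0.0003
pred rows: block bottom,top,fin base,fin top [181.4111 188.348  203.0161 212.3963] mm/px 0.6039026395011531
fin min row 203 dark rows [191, 192, 193, 194, 195, 196, 197, 198, 199, 200, 201, 202, 203] centre col 321.4861560589716 322.42234545479903
red 164 x [[0.5929 0.0057 0.032 ]]
yellow 164 x [[ 0.5923 -0.0381  0.032 ]]
green 165 x [[ 0.5924 -0.079   0.032 ]]
[[ 0.5687 -0.0967  0.02  ]] [[ 0.5665 -0.0634  0.032 ]] 251 289
```

View pics/w10c.png

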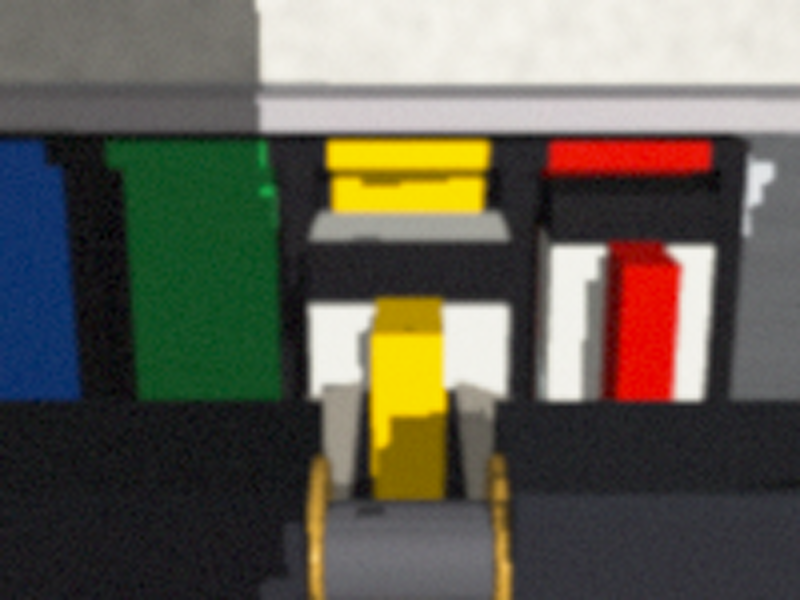

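Yellow is aligned over its cradle: cap spans crop x 305–512, against walls at about 300 and 520 at greater depth. Lower and release.

```bash
python3 steer.py '0 0 0 0.015 0;0 0 0 0.01 0;0 0 0 0.007 0;0 0 0 0.005 0;0 0 0 0.003 0;0 0 0 0 0;0 0 0 0 0;0.25 0 0 0 0;0.25 0 0 0 0;0.25 0 0 0 0'
python3 steer.py '0.25 0 0 -0.04 0;0.25 0 0 -0.04 0;0.25 0 0 -0.03 0;0.25 0 0 0 0;0.25 0 0 0 0'
python3 - <<'E'
from h import *
from rig import arm
go(arm,(.410,-.199,.09),.619+np.pi,False)
im,m=check(arm,"yellow",.058,"w11")
E
```

```text
time: 13.95
tool_pos: [0.5922, -0.0389, 0.0559]
orientation: [0.025, 3.141, 0.0]
force: [0.1, -0.6, 0.5]
gripper_width: 0.251
grip_force: 0.0
time: 14.45
tool_pos: [0.5925, -0.0389, 0.1667]
orientation: [0.025, 3.139, 0.0]
force: [-0.5, 0.2, -0.3]
gripper_width: 0.248
grip_force: 0.0
t 14.45 yaw 3.1258 turn -0.6348 shift [ 0.2417 -0.0244  0.0763] j7 1.619 tilt 0.0021
fin mean [ 0.6233 -0.0398] rect [ 0.6237 -0.0395] [0.004196685028076172, 0.02938902587890625] yaw 1.564601891014292 in tool [-0.0309 -0.0001  0.1088]
```

```bash
python3 steer.py '0.6 0 0 0 0.1475;0.6 0 0 0 0.1475;0.6 0 0 0 0.1475;0.6 0 0 0 0.1475;0.6 0 0 0 0.1475;0.6 0 0 0 0.1475;0.6 0 0 0 0.1475;0.6 0 0 0 0.1475;0.6 0 0 0 0.1475;0.6 0 0 0 0.1475;0.6 0 0 0 0.1475;0.6 0 0 0 0.1475;0.6 0 0 0 0.1475;0.6 0 0 0 0.1475;0.6 0 0 0 0.1475;0.6 0 0 0 0.1475;0.6 0 0 0 0.1475'
python3 - <<'E'
from h import *
from rig import arm
im=cv2.imread("pics/w11.png")[:,:,::-1]
print([(x[0],x[1]) for x in blobs(im,"yellow",60)])
go(arm,(.410,-.199,.09),.619,False)
E
```

```text
time: 16.2
tool_pos: [0.5907, -0.039, 0.1639]
orientation: [-2.995, -0.946, 0.005]
force: [0.6, -0.1, 0.6]
gripper_width: 0.6
grip_force: 0.0
[(1822.5, array([349.6331, 307.3677])), (533.0, array([321.0594, 198.2645])), (304.5, array([276.8413, 268.4866])), (293.0, array([366.4033, 267.9551])), (225.0, array([321.84  , 155.5526])), (95.0, array([321.6526, 229.6123]))]
t 16.2 yaw 0.6121 turn -0.0069 shift [-0.2398  0.0256  0.0746] j7 -0.613 tilt 0.0033
```

```bash
python3 steer.py '0.6 -0.04 0.004 0 -0.007;0.6 -0.04 0.0043 0 0;0.6 -0.04 0.0043 0 0;0.6 -0.04 0.0043 0 0;0.6 -0.04 0.0043 0 0;0.6 -0.04 0.0044 0.01 0;0.6 0 0 0.035 0;0.6 0 0 0.03 0;0.6 0 0 0 0;0.6 0 0 0 0;0.6 0 0 0 0'
python3 - <<'E'
from h import *
from rig import arm
go(arm,(.410,-.199,.034),.619,False)
im,m=check(arm,"blue",.036,"w12")
E
```

```text
time: 17.3
tool_pos: [0.4127, -0.2003, 0.0915]
orientation: [2.988, 0.966, 0.001]
force: [0.9, 0.9, 0.7]
gripper_width: 0.597
grip_force: 0.0
t 17.3 yaw 0.6255 turn 0.0065 shift [-0.0015 -0.0027  0.0575] j7 -0.149 tilt 0.0009
fin mean [ 0.4123 -0.1984] rect [ 0.4122 -0.1979] [0.011825769805908203, 0.05314358520507813] yaw -2.527334043241728 in tool [ 0.0009 -0.0023  0.0555]
```

View pics/w12.png

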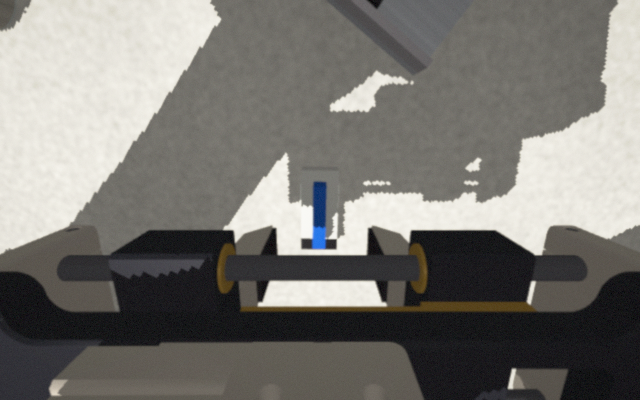

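Blue fin at (320,215), with the far white end towards the camera and the cap on the hidden side, as intended. It sits 2 mm off sideways, so I correct that and grasp.

```bash
python3 steer.py '0.6 0 -0.002 0.03 0.008;0.6 0 0 0.02 0;0.6 0 0 0.007 0;0.3 0 0 0 0;0 0 0 0 0;0 0 0 0 0;0 0 0 0 0;0 0 0 0 0;0 0 0 0 0;0 0 0 -0.03 0;0 0 0 -0.05 0;0 0 0 -0.05 0;0 0 0 0 0;0 0 0 0 0'
python3 - <<'E'
from h import *
from rig import arm
go(arm,(.5917,-.1228,.095),-.016,False)
im,m=grab(arm,"wrist","w13");along(im,m,arm,"blue",.034)
E
```

```text
time: 18.75
tool_pos: [0.412, -0.198, 0.1648]
orientation: [2.992, 0.955, 0.005]
force: [-0.3, 1.4, -1.4]
gripper_width: 0.108
grip_force: 30.0
t 18.75 yaw 0.6181 turn 0.6341 shift [ 0.1782 -0.0781  0.0704] j7 -0.28 tilt 0.0033
pred rows: block bottom,top,fin base,fin top [179.7961 186.4148 200.9804 209.9673] mm/px 0.6083097941003042
fin min row 200 dark rows [] centre col 321.6246964967048 319.91076006759755
```

```bash
python3 steer.py '0 0 0 0 0.127;0 0 0 0 0.127;0 0 0 0 0.127;0 0 0 0 0.127;0 0 0 0 0.126;0 0.036 -0.0156 0 0;0 0.036 -0.0156 0 0;0 0.036 -0.0156 0 0;0 0.036 -0.0156 0.01 0;0 0.034 -0.0156 0.03 0;0 0 0 0.03 0;0 0 0 0 0;0 0 0 0 0;0 0 0 0 0'
python3 - <<'E'
from h import *
from rig import arm
im,m=grab(arm,"wrist","w14")
go(arm,(.5915,-.1226,.056),-.016,False)
along(im,m,arm,"blue",.034)
for c in("blue","green"):
  print([(x[0],x[1]) for x in blobs(im,c,60)])
cv2.imwrite("pics/w14c.png",cv2.resize(im[130:280,220:420,::-1],(800,600),interpolation=cv2.INTER_CUBIC))
E
```

```text
time: 20.2
tool_pos: [0.5897, -0.1249, 0.0945]
orientation: [3.141, -0.03, 0.0]
force: [0.7, 0.5, -0.3]
gripper_width: 0.107
grip_force: 30.0
t 20.25 yaw -0.0188 turn -0.0028 shift [ 0.0011 -0.0021  0.039 ] j7 -0.944 tilt 0.0016
pred rows: block bottom,top,fin base,fin top [178.6824 185.3718 200.1239 209.2487] mm/px 0.6003775461723202
fin min row 200 dark rows [156, 157, 158] centre col 321.65266106442573 320.6418783528548
[(3449.5, array([29.2281, 29.6502])), (2085.0, array([ 15.8822, 203.2242])), (952.0, array([321.6527, 227.9168])), (760.0, array([318.5489, 167.4724])), (144.5, array([321.4821, 283.8512]))]
[(2659.5, array([267.2391, 193.3138]))]
```

View pics/w14c.png

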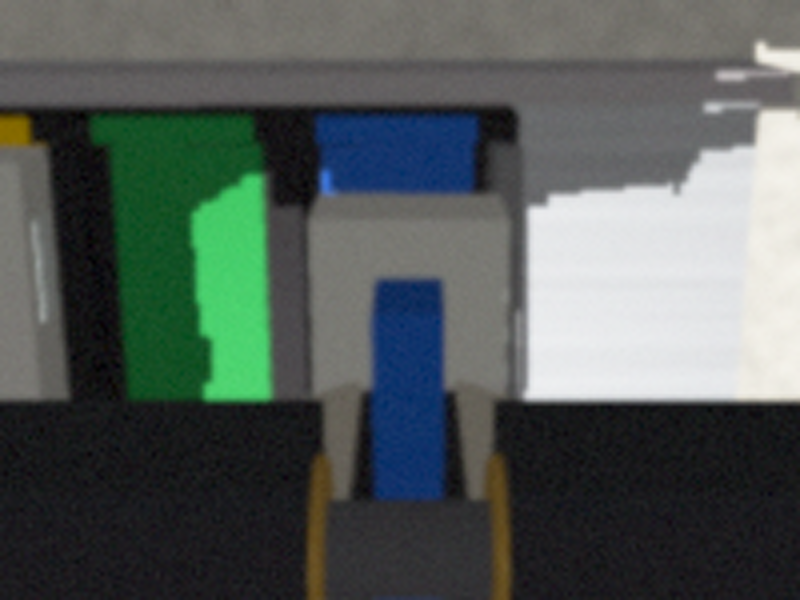

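Blue hangs over its cradle, with its wall strip at crop x 316–478, top row 113. I work out the residual offset.

```bash
python3 steer.py '0 0 0 0 0;0 0 0 0 0'; python3 - <<'E'
from h import *
from rig import arm
s,x,y=pose(arm);im,m=grab(arm,"wrist","w15")
for z,q in((.032,[(299,158.3),(339.3,158.3)]),(.032,[(243,158.5),(283,158.5)])): print("strip",plane(m,q,z).mean(0))
T=s["tool_pos"];print(T,"block front top px pred",proj(m,[T+x@[.034,.015,.014],T+x@[.034,-.015,.014]]),"fin",proj(m,[T+x@[.025,.005,-.004],T+x@[.025,-.005,-.004]]))
mk=mask(im,"blue");k=np.where(mk[158:164].mean(0)>.5)[0];k=k[(k>290)&(k<350)];r=np.where(mk[140:190,318])[0]+140;print(k.min(),k.max(),r.min())
k2=np.where(mk[215])[0];print(k2[(k2>290)&(k2<350)][[0,-1]])
go(arm,(.5915,-.1226,.056),-.016,False)
E
```

```text
time: 20.45
tool_pos: [0.5907, -0.1235, 0.095]
orientation: [-3.141, 0.027, -0.003]
force: [0.6, -0.2, -0.7]
gripper_width: 0.108
grip_force: 30.0
strip [ 0.6351 -0.1228  0.032 ]
strip [ 0.6357 -0.0807  0.032 ]
[ 0.5907 -0.1235  0.095 ] block front top px pred [[346.3169 186.0744]
 [295.4673 186.037 ]] fin [[330.1158 209.8551]
 [311.4678 209.8416]]
301 341 159
[313 330]
t 20.5 yaw -0.0169 turn -0.0009 shift [ 0.0007 -0.0008  0.0387] j7 -0.943 tilt 0.0016
```

```bash
python3 steer.py '0 0.001 0 0.015 0;0 0 0 0.01 0;0 0 0 0.007 0;0 0 0 0.005 0;0 0 0 0.002 0;0 0 0 0 0;0 0 0 0 0;0.25 0 0 0 0;0.25 0 0 0 0;0.25 0 0 0 0'
python3 steer.py '0.25 0 0 -0.04 0;0.25 0 0 -0.04 0;0.25 0 0 -0.03 0;0.25 0 0 0 0;0.25 0 0 0 0'
python3 - <<'E'
from h import *
from rig import arm
im,m=check(arm,"blue",.058,"w16");print([(x[0],x[1]) for x in blobs(im,"blue",60)])
go(arm,(.3816,-.346,.09),-.9+np.pi,True)
E
```

```text
time: 21.5
tool_pos: [0.5914, -0.1234, 0.0545]
orientation: [3.141, -0.026, 0.0]
force: [-0.0, 0.6, 1.3]
gripper_width: 0.246
grip_force: 0.0
time: 22.0
tool_pos: [0.5917, -0.1231, 0.1651]
orientation: [-3.141, 0.026, -0.002]
force: [-1.3, 0.0, 0.3]
gripper_width: 0.247
grip_force: 0.0
fin mean [ 0.5857 -0.1241] rect [ 0.5895 -0.1233] [0.028207449340820312, 0.058964801025390624] yaw 3.103268031420842 in tool [-0.0024  0.0003  0.1071]
[(5447.0, array([74.8313, 38.8843])), (1749.0, array([114.1018, 200.0788])), (654.5, array([322.4268, 205.0835])), (228.0, array([321.2368, 154.7215]))]
t 22.05 yaw -0.0163 turn 0.8837 shift [0.0448 0.3027 0.074 ] j7 -1.001 tilt 0.001
```

```bash
python3 - <<'E'
from h import *
from rig import arm
M={n:arm.camera_model(n) for n in("side","top")}
print(tri([(M["side"],(389.9,288.5)),(M["top"],(476.5,222.8))]))
im,m=grab(arm,"top");print([(x[0],x[1],plane(m,x[1],.033)) for x in blobs(im,"green",15)])
E
```

```text
(array([ 0.5041, -0.4507,  0.156 ]), np.float64(0.0007205540740139078))
[(76.0, array([207.0724, 186.7961]), array([[0.6013, 0.3239, 0.033 ]])), (68.5, array([476.5231, 222.7664]), array([[ 0.5139, -0.4943,  0.033 ]])), (34.5, array([428.4106, 265.401 ]), array([[ 0.3825, -0.3453,  0.033 ]]))]
```

```bash
python3 steer.py '0.25 0 0 0 -0.1411;0.25 0 0 0 -0.1411;0.25 0 0 0 -0.1411;0.25 0 0 0 -0.1411;0.25 0 0 0 -0.1411;0.25 0 0 0 -0.1411;0.25 0 0 0 -0.1411;0.25 0 0 0 -0.1411;0.25 0 0 0 -0.1411;0.25 0 0 0 -0.1411;0.25 0 0 0 -0.1411;0.25 0 0 0 -0.1411;0.25 0 0 0 -0.1411;0.25 0 0 0 -0.1411;0.25 0 0 0 -0.1411;0.25 0 0 0 -0.1411'
python3 - <<'E'
from h import *
from rig import arm
go(arm,(.3816,-.346,.09),-.9+np.pi,False)
E
```

```text
time: 23.7
tool_pos: [0.5901, -0.1229, 0.1627]
orientation: [-1.358, -2.829, 0.001]
force: [-0.1, 0.7, 0.2]
gripper_width: 0.249
grip_force: 0.0
t 23.7 yaw 2.2468 turn 0.0053 shift [-0.0453 -0.3018  0.0733] j7 0.974 tilt 0.0034
```

```bash
python3 steer.py '0.6 -0.006 -0.043 0 0;0.6 -0.006 -0.043 0 0;0.6 -0.006 -0.043 0 0;0.6 -0.007 -0.043 0 0;0.6 -0.007 -0.043 0 0;0.6 -0.007 -0.043 0 0;0.6 -0.006 -0.043 0.01 0;0.6 0 0 0.035 0;0.6 0 0 0.028 0;0.6 0 0 0 0;0.6 0 0 0 0;0.6 0 0 0 0'
python3 - <<'E'
from h import *
from rig import arm
go(arm,(.3816,-.346,.034),-.9+np.pi,False)
im,m=check(arm,"green",.036,"w17");along(im,m,arm,"green",pose(arm)[0]["tool_pos"][2])
E
```

```text
time: 24.9
tool_pos: [0.3841, -0.3458, 0.0925]
orientation: [1.366, 2.828, -0.0]
force: [-0.7, -0.2, 0.2]
gripper_width: 0.598
grip_force: 0.0
t 24.9 yaw 2.2415 turn -0.0001 shift [ 0.0015 -0.002   0.0585] j7 1.564 tilt 0.001
fin mean [ 0.3803 -0.3467] rect [ 0.3808 -0.3472] [0.009859815216064454, 0.053939324951171874] yaw -0.8452378861403198 in tool [ 0.001  -0.0034  0.0565]
pred rows: block bottom,top,fin base,fin top [166.535  170.3992 181.5311 186.5237] mm/px 0.7989402411678156
fin min row 182 dark rows [172, 173, 174, 175, 176, 177, 178, 179, 180, 181] centre col 317.82097962722145 322.51332092503617
```

```bash
python3 steer.py '0.6 0 -0.0034 0.02 -0.055;0.6 0 0 0.02 0;0.6 0 0 0.012 0;0.6 0 0 0.006 0;0.3 0 0 0 0;0 0 0 0 0;0 0 0 0 0;0 0 0 0 0;0 0 0 0 0;0 0 0 0 0;0 0 0 -0.03 0;0 0 0 -0.05 0;0 0 0 -0.05 0;0 0 0 0 0;0 0 0 0 0'
python3 - <<'E'
from h import *
from rig import arm
go(arm,(.592,-.0807,.095),np.pi-.016,False)
im,m=grab(arm,"wrist","w18");along(im,m,arm,"green",.034)
E
```

```text
time: 26.45
tool_pos: [0.3815, -0.348, 0.1651]
orientation: [1.287, 2.862, -0.0]
force: [-0.2, -0.1, -1.4]
gripper_width: 0.105
grip_force: 30.0
t 26.45 yaw 2.2962 turn -0.8294 shift [-0.206   0.2708  0.0703] j7 1.567 tilt 0.0033
pred rows: block bottom,top,fin base,fin top [177.1987 183.7332 198.3378 207.2329] mm/px 0.6064481232700032
fin min row 204 dark rows [185, 186, 187, 188, 189, 190, 191, 192, 193, 194, 195, 196, 197, 198, 199, 200, 201, 202, 203, 204] centre col 321.83002605732605 322.304424674566
```

```bash
python3 steer.py '0 0.0075 0.0419 0 0;0 0.0075 0.0419 0 0;0 0.0075 0.0419 0 0;0 0.0075 0.0419 0 0;0 0.0075 0.0419 0 0;0 0.0075 0.0419 0 0;0 0.0075 0.0419 0 0;0 0.0075 0.0419 0 0;0 0 0 0 -0.138;0 0 0 0 -0.138;0 0 0 0 -0.138;0 0 0 0 -0.138;0 0 0 0 -0.138;0 0 0 0 -0.139;0 0 0 0.04 0;0 0 0 0.03 0;0 0 0 0 0;0 0 0 0 0;0 0 0 0 0;0 0 0 0 0'
python3 - <<'E'
from h import *
from rig import arm
im,m=grab(arm,"wrist","w19")
go(arm,(.592,-.0807,.056),np.pi-.016,False)
along(im,m,arm,"green",.034)
for c in("green","yellow","red","blue"):
  print(c,[(x[0],x[1]) for x in blobs(im,c,60)])
cv2.imwrite("pics/w19c.png",cv2.resize(im[130:280,220:420,::-1],(800,600),interpolation=cv2.INTER_CUBIC))
E
```

```text
time: 28.5
tool_pos: [0.593, -0.0805, 0.0952]
orientation: [0.026, 3.139, -0.0]
force: [-0.5, -0.9, -0.5]
gripper_width: 0.106
grip_force: 30.0
t 28.55 yaw 3.1249 turn -0.0007 shift [ 0.001  -0.0002  0.0392] j7 1.692 tilt 0.0026
pred rows: block bottom,top,fin base,fin top [180.2775 187.1106 201.7566 211.0091] mm/px 0.604791056472408
fin min row 205 dark rows [160, 185, 186, 187, 188, 189, 190, 191, 192, 193, 194, 195, 196, 197, 198, 199, 200, 201, 202, 203, 204, 205, 206, 207, 208, 209, 210, 211, 212, 213] centre col 321.64559866499786 322.44068844918775
green [(869.0, array([322.0533, 172.1989])), (799.0, array([321.6456, 230.3982])), (184.0, array([321.673 , 286.9239]))]
yellow [(1821.5, array([328.6925, 307.3569])), (766.5, array([379.3305, 208.2727])), (440.0, array([376.6538, 165.6674])), (208.5, array([344.4956, 267.8241])), (199.0, array([299.0017, 268.4749]))]
red [(1164.0, array([438.0984, 213.1817])), (363.5, array([432.4975, 165.2879]))]
blue [(2171.5, array([547.9946, 203.4865])), (775.0, array([262.2415, 207.7157])), (461.0, array([523.9957, 296.3171])), (372.5, array([503.2523, 376.0251])), (291.0, array([265.9462, 164.6157]))]
```

View pics/w19c.png

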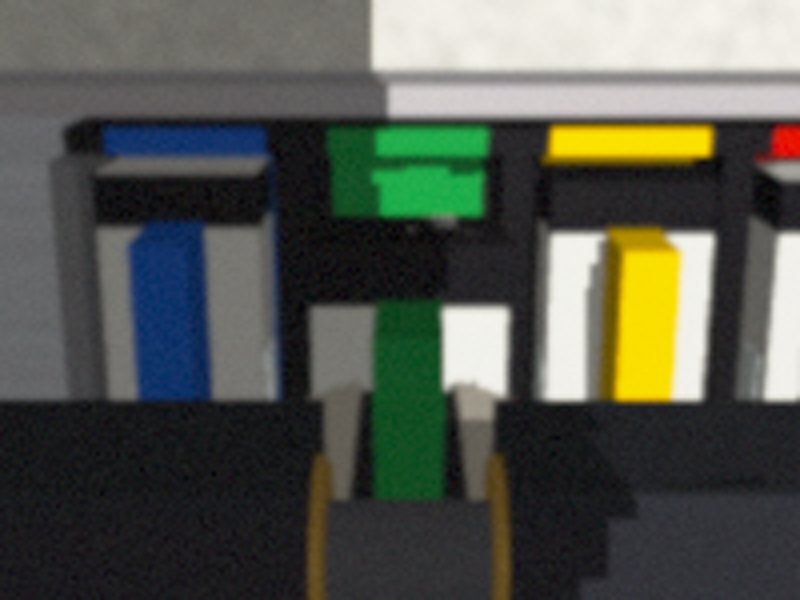

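Blue and yellow sit in their cradles. Green is 2 mm further out along the fin (boundary row 205.7 against 202 predicted), so I shift +2 mm in tool x and lower.

```bash
python3 steer.py '0 0.0025 -0.0002 0 0;0 0 0 0.015 0;0 0 0 0.01 0;0 0 0 0.007 0;0 0 0 0.005 0;0 0 0 0.002 0;0 0 0 0 0;0 0 0 0 0;0.25 0 0 0 0;0.25 0 0 0 0;0.25 0 0 0 0'
python3 steer.py '0.25 0 0 -0.04 0;0.25 0 0 -0.04 0;0.25 0 0 -0.03 0;0.25 0.03 0 -0.03 0;0.25 0.03 0 -0.03 0;0.25 0 0 0 0;0.25 0 0 0 0;0.25 0 0 0 0'
python3 - <<'E'
from h import *
from rig import arm
im,m=grab(arm,"wrist","w20");print(pose(arm)[0]["tool_pos"])
for c in("red","yellow","green","blue"): print(c,[(x[0],x[1],*fin_axis(m,x[2],.058)[1:]) for x in blobs(im,c,60) if 130<x[1][1]<260 and 200<x[1][0]<440])
cv2.imwrite("pics/w20c.png",cv2.resize(im[110:260,220:420,::-1],(800,600),interpolation=cv2.INTER_CUBIC))
E
```

```text
time: 29.65
tool_pos: [0.5893, -0.0806, 0.0544]
orientation: [-0.026, -3.141, 0.0]
force: [0.3, 0.1, 0.4]
gripper_width: 0.245
grip_force: 0.0
time: 30.45
tool_pos: [0.5295, -0.0794, 0.2239]
orientation: [-0.026, -3.141, -0.0]
force: [-0.7, -0.2, 0.3]
gripper_width: 0.249
grip_force: 0.0
[ 0.5293 -0.0794  0.2235]
red [(165.0, array([390.1323, 221.898 ]), array([0.5737, 0.0013]), [0.013074250793457032, 0.022105775451660155], np.float64(0.12837136650630376)), (104.5, array([388.2807, 200.0542]), array([ 0.5476, -0.0029]), [0.006045100021362305, 0.030473843383789063], np.float64(1.539898983678421))]
yellow [(127.0, array([355.6837, 220.8176]), array([ 0.5724, -0.0403]), [0.01077173843383789, 0.020454627990722656], np.float64(0.13053948385103448)), (123.0, array([355.2764, 200.4173]), array([ 0.547 , -0.0413]), [0.006046701049804687, 0.030376513671875], np.float64(1.5420775952665347))]
green [(262.0, array([321.5566, 231.6889]), array([ 0.5869, -0.081 ]), [0.008441683197021484, 0.055456298828125], np.float64(-0.011306841231266022)), (100.5, array([321.3284, 200.0415]), array([ 0.5464, -0.0797]), [0.006046632766723633, 0.030279367065429687], np.float64(1.5711814943206417))]
blue [(118.5, array([286.166 , 220.0211]), array([ 0.5704, -0.1227]), [0.010228731536865234, 0.02230904541015625], np.float64(-0.19873703787049402)), (97.5, array([288.3197, 200.0188]), array([ 0.5452, -0.1187]), [0.0048323612213134765, 0.02913177490234375], np.float64(1.542377522253272))]
```

View pics/w20c.png

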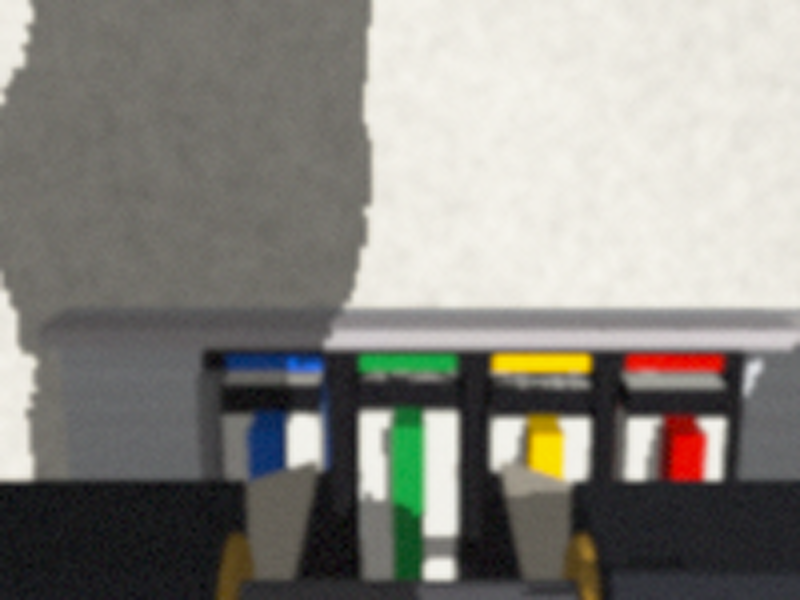

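All four cassettes sit in their cradles with the black caps on the robot side (upper edge of the image, crop row about 395). My 14 pictures are used up, so from here I measure numerically. First a seating check from above, then stick views.

```bash
python3 steer.py '0.6 -0.04 0 -0.03 0;0.6 -0.04 0 -0.04 0;0.6 -0.01 0 -0.03 0;0.6 0 0 0 0;0.6 0 0 0 0;0.6 0 0 0 0'
python3 - <<'E'
from h import *
from rig import arm
im,m=grab(arm,"wrist","w21");print(pose(arm)[0]["tool_pos"])
for c in("red","yellow","green","blue"): print(c,[(x[0],x[1],*fin_axis(m,x[2],.058)[1:],fin_axis(m,x[2],.032)[1]) for x in blobs(im,c,25) if 90<x[1][1]<240 and 200<x[1][0]<400])
go(arm,(.52,.22,.30),np.pi,False)
E
```

```text
time: 31.1
tool_pos: [0.6135, -0.0809, 0.3176]
orientation: [-0.026, -3.137, -0.0]
force: [0.3, -0.0, -0.7]
gripper_width: 0.597
grip_force: 0.0
[ 0.6134 -0.0809  0.3178]
red [(267.5, array([378.4081, 157.8118]), array([0.5936, 0.0014]), [0.012402107238769531, 0.052157354736328126], np.float64(-0.01756781586928669), array([0.5968, 0.0066])), (105.5, array([376.8689, 131.4708]), array([ 0.5557, -0.0019]), [0.006891443634033203, 0.031242822265625], np.float64(1.5770038600671392), array([0.5565, 0.0031])), (55.5, array([374.012 , 181.6006]), array([ 0.6279, -0.0031]), [0.004540033721923828, 0.03130951232910156], np.float64(1.5353793899647288), array([0.6333, 0.0018]))]
yellow [(249.0, array([349.6158, 157.913 ]), array([ 0.5929, -0.0404]), [0.011394496917724609, 0.0521661865234375], np.float64(-0.015732415326391216), array([ 0.5961, -0.0378])), (123.5, array([349.5587, 131.0229]), array([ 0.5544, -0.0402]), [0.00826279754638672, 0.03121119384765625], np.float64(1.5650565785315484), array([ 0.5551, -0.0377])), (57.0, array([348.6287, 181.5906]), array([ 0.6273, -0.0417]), [0.004540377807
[... 501 characters left out ...]
.004540362548828125, 0.031170614624023436], np.float64(1.5547181068095024), array([ 0.632 , -0.0819]))]
blue [(207.0, array([292.6441, 155.8519]), array([ 0.5901, -0.1232]), [0.010115420532226563, 0.04936578674316406], np.float64(-0.037425181382784445), array([ 0.5931, -0.126 ])), (76.0, array([293.7259, 130.8838]), array([ 0.5531, -0.1202]), [0.005508269882202149, 0.029768072509765625], np.float64(1.5433337376943377), array([ 0.5537, -0.1228])), (59.0, array([295.1638, 181.5   ]), array([ 0.626 , -0.1211]), [0.004540097045898438, 0.029755767822265626], np.float64(1.5556828570588057), array([ 0.6313, -0.1237]))]
t 31.15 yaw 3.1249 turn -0.0167 shift [0.0933 0.3009 0.0182] j7 1.671 tilt 0.004
```

Fin centres are within about 3 mm of the cradle centres, measured from both wall strips, at seated height and aligned in yaw. Now the stick.

```bash
python3 steer.py '0.6 0.0133 0.043 0 0;0.6 0.0133 0.043 0 0;0.6 0.0133 0.043 0 0;0.6 0.0133 0.043 0 0;0.6 0.0133 0.043 0 0;0.6 0.0133 0.043 0.01 0;0.6 0.0133 0.043 0.01 -0.0167;0.6 0 0 0 0;0.6 0 0 0 0;0.6 0 0 0 0;0.6 0 0 0 0'
python3 - <<'E'
from h import *
from rig import arm
im,m=grab(arm,"wrist","s1");np.save("s1.npy",m)
E
python3 steer.py '0.6 0 0.04 0 0;0.6 0 0.04 0 0;0.6 0 0.02 0 0;0.6 0 0 0 0;0.6 0 0 0 0;0.6 0 0 0 0'
cat > st.py <<'E'
from h import *
from rig import arm
def report(im,m,z=.062):
    hsv=cv2.cvtColor(im,cv2.COLOR_RGB2HSV);H,S,V=cv2.split(hsv)
    wood=((H>8)&(H<25)&(S>60)&(V>90)).astype(np.uint8)
    org=((H>=3)&(H<=14)&(S>170)&(V>90)).astype(np.uint8)
    blue=mask(im,"blue",s=110)
    out={}
    for n,k in(("wood",wood),("orange",org),("blue",blue)):
        cs,_=cv2.findContours(k,cv2.RETR_EXTERNAL,cv2.CHAIN_APPROX_NONE)
        for c in sorted(cs,key=lambda c:-cv2.contourArea(c))[:6]:
            a=cv2.contourArea(c)
            if a<60 or c[:,0,1].mean()>225:continue
            r=cv2.minAreaRect(c);f=fin_axis(m,c,z)
            print(n,a,"rect",np.round(r[0],1),np.round(r[1],1),"world",f[1],np.round(f[2],4),round(float(f[3]),4))
if __name__=="__main__":
    im,m=grab(arm,"wrist","s2");np.save("s2.npy",m);print(pose(arm)[0]["tool_pos"])
    for n in("s1","s2"):
        print(n);report(cv2.imread(f"pics/{n}.png")[:,:,::-1],np.load(n+".npy",allow_pickle=True).item())
E
python3 st.py
```

```text
time: 32.25
tool_pos: [0.5272, 0.2194, 0.3]
orientation: [0.005, 3.142, -0.001]
force: [0.5, -0.2, -0.1]
gripper_width: 0.596
grip_force: 0.0
time: 32.9
tool_pos: [0.5274, 0.3192, 0.3001]
orientation: [0.005, 3.141, -0.002]
force: [0.7, -1.0, -0.5]
gripper_width: 0.596
grip_force: 0.0
[0.5274 0.3192 0.3002]
s1
wood 1701.5 rect [429.5  77. ] [34. 93.] world [0.4016 0.3555] [0.0401 0.1168] 1.4931
wood 1080.5 rect [335.7  65.4] [52.5 23. ] world [0.3874 0.237 ] [0.0266 0.0662] 1.4748
wood 422.5 rect [476.6 167.2] [42.2 44.7] world [0.5191 0.4323] [0.0584 0.0632] -0.1949
wood 382.0 rect [149.8 215.2] [30.1 14.8] world [ 0.587  -0.0309] [0.0217 0.0447] -0.0598
orange 84.0 rect [491.9 170.4] [ 7.9 34.4] world [0.5217 0.4553] [0.0118 0.0448] -1.0403
blue 1271.0 rect [367.4  86.7] [111.6  15.3] world [0.4126 0.2782] [0.0184 0.1439] 1.5068
blue 411.5 rect [ 92.3 215. ] [34.3 15.7] world [ 0.5851 -0.1137] [0.0228 0.0506] 0.0003
blue 300.0 rect [195.3 211. ] [37.3 10.5] world [0.5805 0.036 ] [0.0151 0.0549] -0.0023
blue 175.0 rect [414.  59.] [12. 30.] world [0.3803 0.3349] [0.0137 0.037 ] 1.77
[... 266 characters left out ...]
od 425.0 rect [ 82.3 213.9] [27.9 18.7] world [ 0.5839 -0.0283] [0.0275 0.0381] -0.1218
wood 310.5 rect [409.3 164.1] [26.4 39.8] world [0.5128 0.4398] [0.0382 0.0536] 2.0485
orange 66.0 rect [416.4 169.3] [10.4 31.9] world [0.5201 0.45  ] [0.0151 0.0434] 1.9558
blue 1178.0 rect [291.6  85.5] [107.4  15. ] world [0.4112 0.2802] [0.0181 0.1379] 1.5034
blue 568.5 rect [ 25.9 215.8] [35.9 18.4] world [ 0.5877 -0.11  ] [0.027  0.0558] -0.1333
blue 414.5 rect [122.3 218. ] [52.4 10.4] world [0.5925 0.0283] [0.0151 0.0786] -0.0135
blue 153.0 rect [334.  59.] [12. 28.] world [0.3802 0.3342] [0.0137 0.0351] 1.7525
blue 110.0 rect [247.   46.4] [19.2 11. ] world [0.3658 0.2261] [0.0125 0.0227] 0.9939
```

```bash
python3 - <<'E'
from h import *
for n in("s1","s2"):
    im=cv2.imread(f"pics/{n}.png")[:,:,::-1];m=np.load(n+".npy",allow_pickle=True).item()
    H,S,V=cv2.split(cv2.cvtColor(im,cv2.COLOR_RGB2HSV))
    wood=((H>8)&(H<25)&(S>60)&(V>90)).astype(np.uint8);wood[120:]=0
    yx=np.argwhere(wood)
    c=np.arange(yx[:,1].min(),yx[:,1].max()+1)
    top=np.array([yx[yx[:,1]==k,0].min() if (yx[:,1]==k).any() else -1 for k in c]);bot=np.array([yx[yx[:,1]==k,0].max() if (yx[:,1]==k).any() else -1 for k in c])
    print(n,"first/last col",c[0],c[-1],"gap",[int(k) for k in c[top<0]][:1],[int(k) for k in c[top<0]][-1:])
    ok=top>0
    for k in range(0,len(c),6):
        if ok[k]:
            a=plane(m,[(c[k],top[k]-.5)],.062)[0];b=plane(m,[(c[k],bot[k]+.5)],.062)[0];print(c[k],top[k],bot[k],a[:2],b[0].round(4),im[(top[k]+bot[k])//2,c[k]])
E
```

```text
s1 first/last col 310 476 gap [363] [382]
310 57 74 [0.377  0.2046] 0.3978 [231 200 153]
316 53 74 [0.3725 0.2121] 0.3979 [229 181 113]
322 53 75 [0.3725 0.2196] 0.3991 [232 184 116]
328 54 76 [0.3737 0.2271] 0.4003 [230 181 112]
334 55 76 [0.3748 0.2346] 0.4003 [230 183 115]
340 56 77 [0.376  0.2421] 0.4015 [231 182 118]
346 56 77 [0.376  0.2497] 0.4015 [230 181 114]
352 57 78 [0.3772 0.2572] 0.4027 [231 181 110]
358 57 78 [0.3772 0.2647] 0.4027 [230 183 111]
388 60 81 [0.3807 0.3025] 0.4064 [230 179 111]
394 61 80 [0.3819 0.3101] 0.4053 [229 179 110]
400 66 79 [0.3877 0.3181] 0.4041 [231 184 113]
406 65 80 [0.3866 0.3256] 0.4053 [232 183 115]
412 66 80 [0.3878 0.3332] 0.4053 [230 182 113]
418 66 81 [0.3878 0.3408] 0.4066 [228 176 106]
424 67 82 [0.389  0.3485] 0.4078 [226 176 108]
430 68 82 [0.3902 0.3561] 0.4078 [226 178 110]
436 69 83 [0.3914 0.3638] 0.409 [225 176 108]
442 69 84 [0.3914 0.3714] 0.4103 [225 177 109]
448 69 84 [0.3914 0.379 ] 0.4103 [223 174 106]
454 67 94 [0.3891 0.3863] 0.4224 [223 174 109]
460 64 93 [0.3857 0.3934] 0.4212 [178 133  80]
466 61 92 [0.3823 0.4005]
[... 714 characters left out ...]
113]
333 67 80 [0.3888 0.3331] 0.4053 [233 186 113]
339 66 81 [0.3877 0.3407] 0.4065 [231 182 114]
345 67 81 [0.3889 0.3483] 0.4065 [231 182 113]
351 68 82 [0.3901 0.3559] 0.4077 [231 183 113]
357 69 82 [0.3912 0.3635] 0.4077 [229 178 109]
363 69 83 [0.3913 0.3711] 0.409 [228 178 110]
369 70 84 [0.3925 0.3788] 0.4102 [228 181 108]
375 71 85 [0.3937 0.3864] 0.4114 [227 177 110]
381 67 94 [0.389  0.3938] 0.4223 [223 173 109]
387 60 93 [0.381  0.4009] 0.4211 [253 158   0]
393 60 83 [0.381  0.4084] 0.4091 [248 151  36]
609 93 94 [0.4212 0.6886] 0.4236 [112 100  85]
615 70 70 [0.394  0.6887] 0.3951 [104  91  77]
621 47 47 [0.3679 0.6887] 0.369 [96 83 71]
627 25 25 [0.3439 0.6891] 0.345 [91 78 69]
```

```bash
python3 steer.py '0.6 0 0 0 0.139;0.6 0 0 0 0.139;0.6 0 0 0 0.139;0.6 0 0 0 0.139;0.6 0 0 0 0.139;0.6 0 0 0 0.139;0.6 0 0 0 0.139;0.6 0 0 0 0.139;0.6 0 0 0 0.139;0.6 0 0 0 0.139;0.6 0 0 0 0.139;0.6 0 0 0 0.138;0.6 0 0 0 0'
python3 - <<'E'
from h import *
from rig import arm
go(arm,(.3906,.2835,.16),1.475,False)
E
```

```text
time: 34.25
tool_pos: [0.5271, 0.32, 0.3003]
orientation: [2.329, 2.108, 0.0]
force: [-0.4, 0.5, 0.3]
gripper_width: 0.598
grip_force: 0.0
t 34.25 yaw 1.4712 turn -0.0038 shift [-0.0494 -0.1324  0.1403] j7 -0.634 tilt 0.0005
```

```bash
python3 steer.py '0.6 -0.0125 -0.0331 0.03 -0.004;0.6 -0.0125 -0.0331 0.03 0;0.6 -0.0125 -0.0331 0.03 0;0.6 -0.0119 -0.0331 0.03 0;0.6 0 0 0.02 0;0.6 0 0 0 0;0.6 0 0 0 0;0.6 0 0 0 0'
python3 - <<'E'
from h import *
from rig import arm
im,m=grab(arm,"wrist","s3");s,x,y=pose(arm);go(arm,(.3906,.2835,.05),1.475,False)
H,S,V=cv2.split(cv2.cvtColor(im,cv2.COLOR_RGB2HSV))
wood=((H>8)&(H<25)&(S>60)&(V>90))
for r in range(90,260,10):
    k=np.where(wood[r])[0];k=k[(k>240)&(k<400)]
    if len(k): print(r,k[0],k[-1],[(x.T@(p-s["tool_pos"]))[:2].round(4) for p in plane(m,[(k[0]-.5,r),(k[-1]+.5,r)],.062)],im[r,321])
E
```

```text
time: 35.05
tool_pos: [0.3921, 0.2853, 0.1616]
orientation: [2.321, 2.117, 0.005]
force: [0.2, 0.2, 0.8]
gripper_width: 0.597
grip_force: 0.0
t 35.1 yaw 1.4785 turn 0.0035 shift [-0.0022 -0.0014  0.1116] j7 -0.729 tilt 0.0032
90 311 329 [array([ 0.0958, -0.0095]), array([0.0958, 0.0063])] [227 177 110]
100 312 329 [array([ 0.088 , -0.0087]), array([0.088 , 0.0063])] [225 175 109]
110 311 329 [array([ 0.0801, -0.0096]), array([0.0801, 0.0064])] [225 176 106]
120 312 329 [array([ 0.0719, -0.0088]), array([0.072 , 0.0065])] [226 177 109]
130 311 330 [array([ 0.0637, -0.0098]), array([0.0637, 0.0074])] [226 176 105]
140 311 329 [array([ 0.0553, -0.0099]), array([0.0553, 0.0066])] [229 179 111]
150 312 330 [array([ 0.0467, -0.0091]), array([0.0467, 0.0075])] [231 179 113]
160 312 330 [array([ 0.038 , -0.0091]), array([0.038 , 0.0076])] [231 182 112]
170 309 333 [array([ 0.0291, -0.0119]), array([0.0291, 0.0104])] [218 165 103]
180 308 334 [array([ 0.02  , -0.0129]), array([0.02  , 0.0114])] [228 179 113]
220 310 332 [array([-0.018 , -0.0115]), array([-0.018,  0.01 ])] [98 74 50]
230 309 332 [array([-0.028 , -0.0126]), array([-0.028 ,  0.0101])] [105  81  51]
240 309 332 [array([-0.0382, -0.0127]), array([-0.0382,  0.0102])] [106  78  50]
250 310 332 [array([-0.0486, -0.0118]), array([-0.0486,  0.0103])] [107  83  52]
```

The stick is centred under the tool (handle edges at tool y -12.5 and +10.5 mm, handle end at tool x +30 mm). Grasp and lift.

```bash
python3 steer.py '0.6 0 -0.001 0.035 0.003;0.6 0 0 0.035 0;0.6 0 0 0.025 0;0.6 0 0 0.012 0;0.6 0 0 0.005 0;0.6 0 0 0 0;0.3 0 0 0 0;0 0 0 0 0;0 0 0 0 0;0 0 0 0 0;0 0 0 0 0'
python3 - <<'E'
from h import *
from rig import arm
s,x,y=pose(arm);print(s["tool_pos"],y,s["force"],s["gripper_width"]);np.save("stick_grasp.npy",np.r_[s["tool_pos"],y])
E
```

```text
time: 36.2
tool_pos: [0.3895, 0.285, 0.0486]
orientation: [2.325, 2.113, 0.002]
force: [-0.7, -0.3, 3.4]
gripper_width: 0.256
grip_force: 29.9
[0.3895 0.285  0.0486] 1.4756699460426685 [-0.7375 -0.2603  3.4009] 0.2555934636722463
```

```bash
python3 steer.py '0 0 0 -0.02 0;0 0 0 -0.03 0;0 0 0 -0.04 0;0 0 0 -0.04 0;0 0 0 0 0;0 0 0 0 0;0 0 0 0 0'
python3 - <<'E'
from h import *
from rig import arm
im,m=grab(arm,"wrist","s4");s,x,y=pose(arm);print(s["tool_pos"],y,s["force"],s["moment"])
H,S,V=cv2.split(cv2.cvtColor(im,cv2.COLOR_RGB2HSV))
wood=((H>3)&(H<25)&(S>60)&(V>90))
for r in range(20,260,12):
    k=np.where(wood[r])[0];k=k[(k>240)&(k<400)]
    if len(k): print(r,k[0],k[-1],im[r,321])
P=proj(m,[s["tool_pos"]+x@[a,b,c] for a,b,c in((.03,0,-.012),(.115,.018,-.018),(.125,.018,-.018),(.125,-.018,-.018),(.125,0,.018))]);print(P)
O=((H>=3)&(H<=24)&(S>200)&(V>60));print("orange",np.argwhere(O&(np.arange(640)>250)&(np.arange(640)<390)&(np.arange(400)[:,None]<180)).min(0) if O.any() else None)
# carrier/rails: target line
go(arm,(.592,-.36,.16),np.pi/2-.016,False)
E
```

```text
time: 36.9
tool_pos: [0.3882, 0.284, 0.1769]
orientation: [-2.324, -2.113, 0.004]
force: [-0.0, 0.7, -1.3]
gripper_width: 0.257
grip_force: 30.0
[0.388  0.2839 0.1766] 1.475754610997781 [ 0.1385  0.7476 -1.1188] [-0.1264  0.0653  0.0569]
20 282 362 [177 136  82]
32 287 357 [219 171 105]
44 304 340 [224 177 109]
56 304 340 [225 176 108]
68 304 340 [225 176 109]
80 305 339 [224 173 108]
92 306 339 [227 178 112]
104 306 339 [226 176 110]
116 306 339 [226 180 112]
128 306 338 [226 178 112]
140 306 338 [226 177 108]
152 306 338 [228 176 110]
164 307 337 [230 179 110]
176 307 337 [228 179 107]
188 307 338 [228 179 110]
200 301 339 [230 181 112]
212 299 345 [108  83  50]
224 299 345 [105  79  47]
248 276 369 [11 17 19]
[[322.0969 205.0171]
 [366.9408   7.4196]
 [368.0671 -21.7604]
 [276.6604 -21.8782]
 [322.1442  12.8292]]
orange [  0 278]
t 36.95 yaw 1.4758 turn -0.079 shift [-0.6405  0.2143  0.0174] j7 -0.738 tilt 0.0031
```

The stick is held level (handle–shaft step at row about 203, against 205 predicted). Now the channel geometry, from the earlier wrist view (w2).

```bash
python3 - <<'E'
from h import *
m=np.load("w2.npy",allow_pickle=True).item()
px=lambda l:[(230+x/4,110+y/4) for x,y in l]
print("near rail",plane(m,px([(300,92),(680,92)]),.032),"inner",plane(m,px([(300,108),(620,110)]),.032))
print("far rail inner",plane(m,px([(245,325),(630,330)]),.032),"outer",plane(m,px([(245,340),(630,346)]),.032))
for z in(.09,.1): print("lip",plane(m,px([(722,104),(694,385)]),z))
print("channel end floor",plane(m,px([(75,100),(80,315)]),.012),"tail top outer",plane(m,px([(195,120),(192,310)]),.042))
# direct rail detection over columns
im=cv2.cvtColor(cv2.imread("pics/w2.png"),cv2.COLOR_BGR2GRAY).astype(float)
for c in(320,350,380):print(c,[(r,int(im[r,c])) for r in range(128,142)],[(r,int(im[r,c])) for r in range(184,200)])
E
```

```text
near rail [[ 0.5441 -0.1021  0.032 ]
 [ 0.5438  0.0453  0.032 ]] inner [[ 0.5502 -0.1022  0.032 ]
 [ 0.5506  0.0224  0.032 ]]
far rail inner [[ 0.6372 -0.1259  0.032 ]
 [ 0.6389  0.032   0.032 ]] outer [[ 0.6435 -0.1261  0.032 ]
 [ 0.6457  0.0325  0.032 ]]
lip [[0.5456 0.0439 0.09  ]
 [0.6449 0.0423 0.09  ]]
lip [[0.5451 0.0408 0.1   ]
 [0.6418 0.0393 0.1   ]]
channel end floor [[ 0.5482 -0.1946  0.012 ]
 [ 0.6379 -0.1985  0.012 ]] tail top outer [[ 0.5542 -0.1417  0.042 ]
 [ 0.6286 -0.1458  0.042 ]]
320 [(128, 237), (129, 235), (130, 230), (131, 218), (132, 195), (133, 205), (134, 210), (135, 207), (136, 181), (137, 120), (138, 109), (139, 123), (140, 111), (141, 79)] [(184, 100), (185, 62), (186, 45), (187, 77), (188, 109), (189, 120), (190, 136), (191, 169), (192, 197), (193, 200), (194, 183), (195, 145), (196, 130), (197, 170), (198, 219), (199, 230)]
350 [(128, 236), (129, 237), (130, 233), (131, 227), (132, 207), (133, 192), (134, 204), (135, 207), (136, 194), (137, 161), (138, 169), (139, 203), (140, 207), (141, 186)] [(184, 187), (185, 132), (186, 76), (187, 113), (188, 176), (189, 200), (190, 195), (191, 177), (192, 183), (193, 201), (194, 197), (195, 178), (196, 131), (197, 128), (198, 176), (199, 226)]
380 [(128, 231), (129, 231), (130, 232), (131, 231), (132, 224), (133, 208), (134, 208), (135, 212), (136, 208), (137, 180), (138, 123), (139, 97), (140, 85), (141, 85)] [(184, 18), (185, 22), (186, 20), (187, 26), (188, 36), (189, 44), (190, 57), (191, 99), (192, 157), (193, 197), (194, 201), (195, 191), (196, 156), (197, 126), (198, 139), (199, 168)]
```

```bash
python3 - <<'E'
from h import *
from rig import arm
m=np.load("w2.npy",allow_pickle=True).item()
print("beaker rim w2",plane(m,[(258,245),(318,245),(287,232),(290,225)],.095))
im,t=grab(arm,"top","t2")
print("top",plane(t,[(362,134),(361,158)],.095),plane(t,[(361,158)],.0),plane(t,[(351,140),(373,140)],.095))
g=cv2.cvtColor(im,cv2.COLOR_RGB2GRAY)
for r in range(130,166,3):print(r,g[r,340:384:2])
go(arm,(.591,-.31,.177),1.557,False)
E
```

```text
beaker rim w2 [[ 0.7039 -0.1704  0.095 ]
 [ 0.7037 -0.0813  0.095 ]
 [ 0.6831 -0.1267  0.095 ]
 [ 0.6722 -0.122   0.095 ]]
top [[ 0.7611 -0.1334  0.095 ]
 [ 0.6893 -0.1313  0.095 ]] [[ 0.7098 -0.1415  0.    ]] [[ 0.742  -0.1013  0.095 ]
 [ 0.7442 -0.1659  0.095 ]]
130 [144 143 141 143 143 143 143 137  98  72  71  69  68  69  71  87 116 142
 146 146 145 144]
133 [146 146 144 144 142 140 131  83 101  95 100 101 102 103  97  76  70 111
 144 142 143 145]
136 [145 145 142 142 144 143 121  90  85  89  92  93  93  93  94 102  91  80
 137 143 145 144]
139 [144 145 146 143 141 134  87  81  85  89  92  93  93  93  91  90 100  87
 134 142 144 145]
142 [144 142 143 141 141 122  77  88  96 110 106  99  95  92  89  87  86 115
 140 142 141 143]
145 [145 144 144 142 140 113 104 125 127 127 127 126 120  98  87  82  82 128
 139 142 142 141]
148 [140 142 145 142 136 110 128 127 127 127 127 127 127 122  90  79  95 139
 141 141 142 142]
151 [143 145 143 140 136 111 134 126 126 127 127 127 127 127  90  87 129 139
 141 139 142 143]
154 [142 143 144 141 140 111 123 129 131 129 126 125 127 121 106 134 138 139
 142 142 143 144]
157 [139 139 139 142 141 138 108 119 125 127 129 129 121 122 138 142 143 143
 142 142 143 143]
160 [143 143 142 143 142 143 141 135 119 117 118 127 136 144 141 141 144 145
 143 143 143 144]
163 [140 141 144 144 140 142 143 142 142 145 143 143 143 147 145 142 145 143
 141 145 147 146]
t 37.0 yaw 1.4757 turn -0.0813 shift [-0.591   0.2111  0.0003] j7 -0.738 tilt 0.0033
```

```bash
python3 steer.py '0 0 0 0 -0.081;0 -0.0422 0.0151 0 0;0 -0.0422 0.0151 0 0;0 -0.0422 0.0151 0 0;0 -0.0422 0.0151 0 0;0 -0.0422 0.0151 0 0;0 -0.0422 0.0151 0 0;0 -0.0422 0.0151 0 0;0 -0.0422 0.0151 0 0;0 -0.0422 0.0151 0 0;0 -0.0422 0.0151 0 0;0 -0.0422 0.0151 0 0;0 -0.0422 0.0151 0 0;0 -0.0422 0.0151 0 0;0 -0.0422 0.0151 0 0;0 0 0 0 0;0 0 0 0 0;0 0 0 0 0'
python3 - <<'E'
from h import *
from rig import arm
im,m=grab(arm,"wrist","s5");s,x,y=pose(arm)
H,S,V=cv2.split(cv2.cvtColor(im,cv2.COLOR_RGB2HSV))
wood=((H>3)&(H<25)&(S>60)&(V>90))
for r in(32,60,100,140,180,200,212):
    k=np.where(wood[r])[0];k=k[(k>240)&(k<400)]
    if len(k): print(r,k[0],k[-1])
go(arm,(.591,-.31,.045),1.557,False)
E
```

```text
time: 38.8
tool_pos: [0.5915, -0.3073, 0.1764]
orientation: [-2.234, -2.204, 0.0]
force: [0.4, -0.2, -0.8]
gripper_width: 0.263
grip_force: 30.0
32 287 358
60 305 340
100 306 339
140 307 337
180 307 337
200 301 343
212 299 345
t 38.85 yaw 1.5585 turn 0.0015 shift [-0.0035 -0.0006  0.1319] j7 0.613 tilt 0.0026
```

```bash
python3 steer.py '0 -0.002 0 0.03 0;0 0 0 0.03 0;0 0 0 0.03 0;0 0 0 0.025 0;0 0 0 0.0165 0;0 0 0 0 0;0 0 0 0 0;0 0 0 0 0'
python3 - <<'E'
from h import *
from rig import arm
go(arm,(.5955,-.068,.045),1.557,False);print(arm.observe()["force"])
E
```

```text
time: 39.65
tool_pos: [0.5934, -0.3114, 0.0484]
orientation: [2.235, 2.204, 0.002]
force: [-0.2, 0.1, -1.2]
gripper_width: 0.258
grip_force: 30.0
t 39.65 yaw 1.557 turn -0.0 shift [ 0.2434 -0.0012  0.0031] j7 0.664 tilt 0.0028
[-0.1901  0.0526 -1.2382]
```

```bash
python3 steer.py '0 0.01 0 0.001 0;0 0.01 0 0.001 0;0 0.01 0 0 0;0 0.006 0 0 0;0 0.006 0 0 0;0 0.008 0 0 0;0 0.01 0 0 0;0 0.01 0 0 0;0 0.01 0 0 0;0 0.01 0 0 0;0 0.01 0 0 0;0 0.01 0 0 0'
python3 steer.py '0 0.01 0 0 0;0 0.01 0 0 0;0 0.01 0 0 0;0 0.01 0 0 0;0 0.01 0 0 0;0 0.01 0 0 0;0 0.01 0 0 0;0 0.01 0 0 0'
python3 - <<'E'
from h import *
from rig import arm
s,x,y=pose(arm);go(arm,(.5955,-.068,.045),1.557,False);print(s["force"])
im,m=grab(arm,"wrist","p1")
for c in("red","yellow","green","blue"): print(c,[(b[0],b[1],plane(m,b[1],.045)[0][:2]) for b in blobs(im,c,40) if b[1][1]<180][:4])
E
```

```text
time: 40.85
tool_pos: [0.5936, -0.2002, 0.0446]
orientation: [2.237, 2.206, -0.0]
force: [0.6, -3.6, 0.0]
gripper_width: 0.262
grip_force: 30.0
time: 41.65
tool_pos: [0.5947, -0.1202, 0.0446]
orientation: [-2.237, -2.206, 0.0]
force: [-0.6, -3.4, -0.0]
gripper_width: 0.26
grip_force: 30.0
t 41.65 yaw 1.5566 turn -0.0004 shift [ 0.0522  0.0001 -0.0005] j7 0.393 tilt 0.0001
[-0.6226 -3.3622 -0.0326]
red []
yellow [(2893.5, array([322.7747,  63.3394]), array([ 0.5962, -0.0228])), (571.0, array([320.3795,   3.4016]), array([0.5954, 0.0022])), (248.0, array([321.4805, 160.8266]), array([ 0.5949, -0.0695])), (54.0, array([321.5432, 132.5895]), array([ 0.5952, -0.0551]))]
green []
blue []
```

Steady 3.4 N push along the channel, tracking straight. Continue gently up to the stop.

```bash
python3 steer.py '0 0.008 0 0 0;0 0.008 0 0 0;0 0.008 0 0 0;0 0.008 0 0 0;0 0.005 0 0 0;0 0.004 0 0 0;0 0.003 0 0 0;0 0.002 0 0 0;0 0 0 0 0'
python3 steer.py '0 0.002 0 0 0;0 0.002 0 0 0;0 0.002 0 0 0;0 0 0 0 0'
```

```text
time: 42.6
tool_pos: [0.5954, -0.0746, 0.0445]
orientation: [-2.237, -2.206, -0.0]
force: [-0.1, -1.4, -1.6]
gripper_width: 0.257
grip_force: 30.0
time: 43.0
tool_pos: [0.5956, -0.0685, 0.0445]
orientation: [-2.237, -2.206, -0.0]
force: [0.6, -2.1, -0.5]
gripper_width: 0.262
grip_force: 30.0
```

```bash
python3 steer.py '0 0.002 0 0 0;0 0.002 0 0 0;0 0 0 0 0'; python3 steer.py '0 0.002 0 0 0;0 0.002 0 0 0;0 0 0 0 0';
```

```text
time: 43.3
tool_pos: [0.5956, -0.0664, 0.0447]
orientation: [2.237, 2.204, -0.001]
force: [0.2, -6.0, -0.1]
gripper_width: 0.257
grip_force: 30.0
time: 43.6
tool_pos: [0.5957, -0.0662, 0.0451]
orientation: [2.237, 2.199, -0.005]
force: [-1.6, -11.7, 0.4]
gripper_width: 0.257
grip_force: 30.0
```

The carrier is against the stop: force rises to 12 N and motion ends at y -0.066, against -0.068 predicted. Back off, lift, and check the stick in the grip.

```bash
python3 steer.py '0 -0.005 0 0 0;0 -0.015 0 0 0;0 -0.03 0 0 0;0 -0.03 0 0 0;0 -0.03 0 0 0;0 0 0 -0.03 0;0 0 0 -0.04 0;0 0 0 -0.04 0;0 0 0 -0.022 0;0 0 0 0 0;0 0 0 0 0;0 0 0 0 0'
python3 - <<'E'
from h import *
from rig import arm
im,m=grab(arm,"wrist","s6");s,x,y=pose(arm)
H,S,V=cv2.split(cv2.cvtColor(im,cv2.COLOR_RGB2HSV))
wood=((H>3)&(H<25)&(S>60)&(V>90))
for r in(20,26,32,38,44,60,100,140,180,188,192,196,200,204,212):
    k=np.where(wood[r])[0];k=k[(k>240)&(k<400)]
    if len(k): print(r,k[0],k[-1])
im4=cv2.imread("pics/s4.png")[:,:,::-1]
H,S,V=cv2.split(cv2.cvtColor(im4,cv2.COLOR_RGB2HSV))
w4=((H>3)&(H<25)&(S>60)&(V>90))
for n,w in(("s4",w4),("s6",wood)):print(n,[int(w[r,285:360].sum()) for r in range(18,50,2)],[int(w[r,290:356].sum()) for r in range(186,214,2)])
g=np.load("stick_grasp.npy");print(g);go(arm,(g[0],g[1],.177),g[3],False)
E
```

```text
time: 44.8
tool_pos: [0.593, -0.1703, 0.175]
orientation: [-2.235, -2.204, 0.002]
force: [-0.6, 0.6, -0.8]
gripper_width: 0.264
grip_force: 30.0
20 283 362
26 285 360
32 288 357
38 305 340
44 305 340
60 306 340
100 305 340
140 306 339
180 307 337
188 306 337
192 307 337
196 302 342
200 301 343
204 300 338
212 299 345
s4 [75, 75, 75, 75, 75, 75, 73, 71, 70, 39, 37, 37, 37, 37, 37, 37] [31, 32, 32, 32, 32, 33, 39, 39, 37, 42, 46, 47, 47, 47]
s6 [75, 75, 75, 75, 75, 74, 72, 70, 67, 36, 36, 36, 36, 36, 36, 36] [32, 32, 31, 31, 31, 41, 39, 39, 34, 34, 37, 47, 47, 47]
[0.3895 0.285  0.0486 1.4757]
t 44.85 yaw 1.557 turn 0.0814 shift [ 0.434  -0.2458 -0.0011] j7 0.411 tilt 0.0032
```

```bash
python3 steer.py '0 0 0 0 0.0814;0 0.0395 -0.0223 0 0;0 0.0395 -0.0223 0 0;0 0.0395 -0.0223 0 0;0 0.0395 -0.0223 0 0;0 0.0395 -0.0223 0 0;0 0.0395 -0.0223 0 0;0 0.0395 -0.0223 0 0;0 0.0395 -0.0223 0 0;0 0.0395 -0.0223 0 0;0 0.0395 -0.0223 0 0;0 0.039 -0.0225 0 0;0 0 0 0 0;0 0 0 0 0;0 0 0 0 0;0 0 0 0 0'
python3 - <<'E'
from h import *
from rig import arm
g=np.load("stick_grasp.npy");go(arm,g[:3],g[3],False)
im,m=grab(arm,"wrist","s7");s,x,y=pose(arm)
H,S,V=cv2.split(cv2.cvtColor(im,cv2.COLOR_RGB2HSV))
w=((H>3)&(H<25)&(S>60)&(V>90));print([int(w[r,285:360].sum()) for r in range(18,50,2)],[int(w[r,290:356].sum()) for r in range(186,214,2)])
b=mask(im,"blue",s=110)
for r in range(60,230,10):
    k=np.where(b[r,200:440])[0]+200;print(r,k[[0,-1]] if len(k) else "", np.where(np.diff(k)>8)[0][:3] if len(k) else "", [int(k[i]) for i in np.where(np.diff(k)>8)[0]], [int(k[i+1]) for i in np.where(np.diff(k)>8)[0]])
E
```

```text
time: 46.45
tool_pos: [0.3917, 0.2827, 0.1761]
orientation: [2.328, 2.109, -0.002]
force: [-0.3, -0.6, -0.5]
gripper_width: 0.252
grip_force: 30.0
t 46.45 yaw 1.4724 turn -0.0032 shift [ 0.0022 -0.0023  0.1276] j7 -0.702 tilt 0.0012
[75, 75, 75, 75, 75, 75, 73, 71, 70, 39, 37, 37, 37, 37, 37, 37] [32, 32, 32, 32, 32, 34, 41, 41, 40, 37, 42, 48, 47, 47]
60   [] []
70   [] []
80   [] []
90   [] []
100   [] []
110   [] []
120   [] []
130 [296 346] [8] [304] [341]
140 [298 344] [6] [304] [340]
150 [300 342] [4] [304] [340]
160 [300 342] [4] [304] [340]
170 [301 342] [3] [304] [340]
180 [301 342] [4] [305] [340]
190 [301 341] [4] [305] [340]
200   [] []
210   [] []
220   [] []
```

The stick is centred over the stand (stand edges 301–342, stick centre 322). Lower it.

```bash
python3 steer.py '0 0.0022 -0.0023 0.03 -0.003;0 0 0 0.03 0;0 0 0 0.02 0;0 0 0 0 0;0 0 0 0 0;0 0 0 0 0'
python3 - <<'E'
from h import *
from rig import arm
g=np.load("stick_grasp.npy");go(arm,g[:3],g[3],False)
E
```

```text
time: 47.1
tool_pos: [0.3902, 0.2871, 0.0978]
orientation: [2.323, 2.115, 0.003]
force: [-0.0, 0.4, -0.7]
gripper_width: 0.258
grip_force: 30.0
t 47.1 yaw 1.4772 turn 0.0016 shift [-0.0022 -0.0006  0.0492] j7 -0.662 tilt 0.0021
```

```bash
python3 steer.py '0 -0.0022 -0.0004 0.015 0;0 0 0 0.015 0;0 0 0 0.01 0;0 0 0 0.004 0;0 0 0 0.003 0;0 0 0 0 0;0 0 0 0 0;0 0 0 0 0'
python3 - <<'E'
from h import *
from rig import arm
g=np.load("stick_grasp.npy");go(arm,g[:3],g[3],False);print(arm.observe()["force"])
E
```

```text
time: 47.9
tool_pos: [0.3888, 0.285, 0.05]
orientation: [2.322, 2.116, 0.002]
force: [0.7, 0.3, -1.0]
gripper_width: 0.26
grip_force: 30.0
t 47.9 yaw 1.4783 turn 0.0026 shift [0.0001 0.0007 0.0014] j7 -0.631 tilt 0.001
[ 0.7185  0.2833 -0.9948]
```

Down 1.5 mm more, release, lift and measure.

```bash
python3 steer.py '0 0 0.0005 0.0015 0;0 0 0 0 0;0.3 0 0 0 0;0.6 0 0 0 0;0.6 0 0 0 0;0.6 0 0 0 0;0.6 0 0 -0.03 0;0.6 0 0 -0.04 0;0.6 0 0 -0.04 0;0.6 0 0 0 0;0.6 0 0 0 0;0.6 0 0 0 0'
python3 - <<'E'
from h import *
from rig import arm
im,m=grab(arm,"wrist","s8");s,x,y=pose(arm);print(s["tool_pos"],y)
H,S,V=cv2.split(cv2.cvtColor(im,cv2.COLOR_RGB2HSV))
wood=((H>8)&(H<25)&(S>60)&(V>90))
for r in(60,90,120,150,160,166,170,180,184,220,240,250):
    k=np.where(wood[r])[0];k=k[(k>240)&(k<400)]
    if len(k): P=plane(m,[(k[0]-.5,r),(k[-1]+.5,r)],.062 if r>165 else .058);print(r,k[0],k[-1],"mid world",P.mean(0)[:2],"w",np.linalg.norm(P[0]-P[1]).round(4))
M={n:arm.camera_model(n) for n in("top","side")}
for n in M:
    i=arm.snapshot(n); print(n,[(b[0],b[1].round(1)) for b in blobs(i,"orange",15)][:6],"green",[(b[0],b[1].round(1)) for b in blobs(i,"green",12)])
go(arm,(.5905,.3065,.20),None)
E
```

```text
time: 49.1
tool_pos: [0.388, 0.2841, 0.157]
orientation: [-2.322, -2.116, 0.003]
force: [-0.6, -0.1, -1.1]
gripper_width: 0.6
grip_force: 0.0
[0.3879 0.2839 0.1567] 1.4783138596838963
60 299 347 mid world [0.3995 0.4017] w 0.0393
90 314 333 mid world [0.3979 0.3792] w 0.0165
120 314 332 mid world [0.3954 0.3556] w 0.0161
150 315 332 mid world [0.3935 0.3305] w 0.0157
160 315 332 mid world [0.3927 0.3218] w 0.0158
166 314 333 mid world [0.3923 0.3171] w 0.0174
170 310 337 mid world [0.392  0.3136] w 0.0245
180 310 337 mid world [0.3912 0.3048] w 0.0247
184 310 337 mid world [0.3908 0.3012] w 0.0248
220 311 335 mid world [0.3874 0.2676] w 0.0229
240 311 334 mid world [0.3851 0.2478] w 0.0225
250 311 334 mid world [0.3842 0.2377] w 0.0227
top [(17549.0, array([596.8, 297. ])), (485.5, array([  4.1, 267.7])), (88.5, array([167.7, 210. ])), (55.0, array([  1.5, 356.6]))] green [(76.0, array([207.1, 186.8])), (68.0, array([476.5, 222.7]))]
side [(570.0, array([175.6, 136. ])), (389.5, array([125.2, 127.4])), (358.0, array([  5.6, 289.9])), (159.0, array([267.5, 163.6])), (127.0, array([  5.5, 238.2])), (30.5, array([237.8, 172.2]))] green [(93.0, array([389.9, 288.6])), (18.0, array([294.4, 159.4]))]
t 49.25 yaw 1.4782 turn 0 shift [ 0.0411  0.1994 -0.0438] j7 -0.692 tilt 0.003
```

The stick lies in the stand as before: side-view pad at (237.8,172.2) against (238.4,172.1) at the start. Next, hover over the button with the fingers shut and measure it.

```bash
python3 steer.py '0 0 0 -0.03 0;0 0 0 -0.04 0;0 -0.001 0.04 0 0;0 -0.001 0.04 0 0;0 -0.001 0.04 0 0;0 -0.001 0.04 0 0;0 -0.01 0.04 0 0;0 0 0 0 0;0 0 0 0 0;0 0 0 0 0'
python3 - <<'E'
from h import *
from rig import arm
im,m=grab(arm,"wrist","b1");s,x,y=pose(arm);print(s["tool_pos"])
B=[(b[0],b[1]) for b in blobs(im,"green",60)];print(B)
m2=np.load("w2.npy",allow_pickle=True).item()
for b in B[:1]:
    print(plane(m,b[1],.112),plane(m2,(611.7,170.6),.112),tri([(m,b[1]),(m2,(611.7,170.6))]),tri([(m,b[1]),(arm.camera_model("top"),(207.1,186.8)),(arm.camera_model("side"),(294.4,159.4))]))
go(arm,(.5905,.3065,.14),None)
E
```

```text
time: 50.25
tool_pos: [0.5853, 0.2527, 0.2268]
orientation: [-2.32, -2.116, 0.003]
force: [0.3, 0.0, -0.2]
gripper_width: 0.001
grip_force: 0.0
[0.5852 0.2531 0.2273]
[(876.5, array([321.5423, 142.2713]))]
[[0.5894 0.3048 0.112 ]] [[0.5887 0.3045 0.112 ]] (array([0.5891, 0.3049, 0.1116]), np.float64(0.00032604824170781544)) (array([0.5895, 0.3055, 0.1152]), np.float64(0.0004946270624759652))
t 50.3 yaw 1.4798 turn 0 shift [0.0536 0.0006 0.0873] j7 -0.412 tilt 0.002
```

Button at (0.5893, 0.305), top about 0.112 m up. The two triangulations agree within 4 mm. Approach and press.

```bash
python3 steer.py '0 0.026 0 0 0;0 0.026 -0.0005 0 0;0 0 0 0.04 0;0 0 0 0.03 0;0 0 0 0.022 0;0 0 0 0 0;0 0 0 0 0;0 0 0 0 0'; python3 steer.py '0 0 0 0.004 0;0 0 0 0.003 0;0 0 0 0.002 0;0 0 0 0 0'
```

```text
time: 51.1
tool_pos: [0.5918, 0.305, 0.1381]
orientation: [2.321, 2.117, 0.005]
force: [0.5, 0.7, 0.8]
gripper_width: 0.008
grip_force: 0.0
time: 51.5
tool_pos: [0.5913, 0.3042, 0.1272]
orientation: [-2.322, -2.116, -0.001]
force: [-0.2, 0.2, 1.1]
gripper_width: -0.001
grip_force: 0.8
```

```bash
python3 steer.py '0 0 -0.001 0.003 0;0 0 0 0.002 0;0 0 0 0.002 0;0 0 0 0 0;0 0 0 0 0'; python3 steer.py '0 0 0 0.002 0;0 0 0 0.002 0;0 0 0 0 0'
```

```text
time: 52.0
tool_pos: [0.5911, 0.3042, 0.1222]
orientation: [2.322, 2.116, 0.003]
force: [-2.2, -1.8, 12.3]
gripper_width: 0.004
grip_force: 6.2
time: 52.3
tool_pos: [0.5913, 0.3043, 0.1217]
orientation: [-2.322, -2.116, -0.005]
force: [-9.2, -5.2, 32.3]
gripper_width: 0.007
grip_force: 16.4
```

Hard stop at 32 N, well over the 4 N needed, so the button is fully pressed. Retract.

```bash
python3 steer.py '0 0 0 -0.004 0;0 0 0 -0.01 0;0 0 0 -0.04 0;0 0 0 -0.04 0;0 -0.04 0 -0.02 0;0 -0.04 0 0 0;0 -0.04 0 0 0;0 -0.04 0 0 0;0 0 0 0 0;0 0 0 0 0'
python3 - <<'E'
from h import *
from rig import arm
im,m=grab(arm,"wrist","b2");s,x,y=pose(arm);print(s["tool_pos"],s["force"])
B=[(b[0],b[1]) for b in blobs(im,"green",60)];print(B)
m1=np.load("w2.npy",allow_pickle=True).item()
print(tri([(m,B[0][1]),(m1,(611.7,170.6))]))
for c in("red","blue","yellow"):print(c,[(b[0],b[1].round(1),plane(m,b[1],.058)[0][:2]) for b in blobs(im,c,40)][:5])
i=arm.snapshot("side");print([(b[0],b[1].round(1)) for b in blobs(i,"orange",15)][-1:],"green",[(b[0],b[1].round(1)) for b in blobs(i,"green",12)])
E
```

```text
time: 53.3
tool_pos: [0.5748, 0.1436, 0.2299]
orientation: [-2.324, -2.113, 0.001]
force: [-0.4, 1.8, 0.7]
gripper_width: 0.004
grip_force: 0.0
[0.5748 0.1454 0.2298] [ 0.2989  0.2773 -0.5948]
[(887.5, array([321.2436,  12.6759]))]
(array([0.5883, 0.2992, 0.117 ]), np.float64(0.0005174839649527683))
red []
blue [(4047.0, array([167.3,  70.4]), array([0.4247, 0.2808])), (1868.5, array([450.2, 205. ]), array([0.7242, 0.1043])), (182.0, array([104.7,   5.6]), array([0.3772, 0.3445])), (151.5, array([510.1, 377.7]), array([ 0.8155, -0.1626])), (92.5, array([123.8, 133.8]), array([0.361 , 0.2216]))]
yellow [(1841.5, array([314.3, 307.3]), array([ 0.5489, -0.021 ])), (1315.5, array([139.5, 115.8]), array([0.3834, 0.2388])), (904.5, array([125.9,  29. ]), array([0.3923, 0.3225])), (190.5, array([328.8, 266.9]), array([0.5732, 0.0364])), (160.0, array([314.7, 267.9]), array([0.5554, 0.0366]))]
[(30.5, array([237.8, 172.2]))] green [(93.5, array([389.8, 288.7])), (17.5, array([294.3, 159.4]))]
```

```bash
python3 steer.py '0 0 0 0 0;0 0 0 0 0;0 0 0 0 0'; python3 -c "
from rig import arm
print(arm.sign_off())"
```

```text
time: 53.7
tool_pos: [0.5751, 0.1457, 0.2298]
orientation: [-2.32, -2.118, 0.001]
force: [0.7, -1.1, 0.5]
gripper_width: 0.01
grip_force: 0.0
the job is handed in; nothing more can be done
None
```

Job handed in at 53.7 s, verdict not shown: four cassettes seated cap-to-robot, carrier pushed to its stop with the stick (judged by the force rise and hand position, not seen inside the tunnel), stick back in its stand, start button pressed and out again.

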